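# Press chip plates in a locking clamp and restack them

## Task

Pile all the chip plates from the bench squarely on the white outline of the clamp's bed, one on another, lowering each until it touches; then close the clamp's handle over centre so that it locks on the pile, and leave it locked with your hands off for at least five seconds. Flick the red release lever to free the pile, and restack all the plates flat in the middle of the white tile, leaving the clamp open. The plates crack if gripped with more than about 60 N or slammed down, so handle them gently, and do not disturb the other glassware and bottles.

Things in the scene. Friction and masses are not known exactly. Their poses are not given: they have to be found in the camera images.
- plate1: chip plate: white plastic slab 75 (its x) x 50 (its y) x 14 (z) mm with a blue window on both faces, about 80 g; it may be absent. Origin: centre of its underside; z up. Turned half round, or over, it is as good
- plate2: chip plate: white plastic slab 75 (its x) x 50 (its y) x 14 (z) mm with a green window on both faces, about 80 g; it may be absent. Origin: centre of its underside; z up. Turned half round, or over, it is as good
- plate3: chip plate: white plastic slab 75 (its x) x 50 (its y) x 14 (z) mm with an orange window on both faces, about 80 g; it may be absent. Origin: centre of its underside; z up. Turned half round, or over, it is as good
- plate4: chip plate: white plastic slab 75 (its x) x 50 (its y) x 14 (z) mm with a yellow window on both faces, about 80 g; it may be absent. Origin: centre of its underside; z up. Turned half round, or over, it is as good
- press: locking clamp (bench-mounted locking pliers), fixed. Origin on the bench under the centre of its bed; its y axis points from the bed to the blue jaw hinge (130 mm away), along the blue handle and on to the red release lever (350 mm). Steel foot 180 (x) x 150 (y) x 6 mm under the bed; hinge cheeks from y = 112 to 198 mm, 124 mm high
- bed (a point): point 38 mm above the bench over the bed's centre. The bed is a black rubber block 120 (clamp's x) x 110 (y) mm with a white outline of one plate in the middle, long side along the clamp's y; the height of its flat top differs from start to start, 30 to 38 mm above the bench
- jaw: jaw: blue arm 130 mm long with a black rubber foot, moved by the handle through a spring. Origin on its hinge, 98 mm above the bench. Handle open: it stands upright at the +y side of the bed. Handle closed: it lies about level and its foot presses on the middle of the pile with about 5 to 15 N
- handle (a joint): angle of the clamp handle: 0 = open (raised 1.0 rad above level), 1.22 = fully closed (0.22 rad below level, against its stop). Dead centre is at 1.10: once past it with plates under the jaw it stays locked by itself, short of it it springs open. Pressed down at the grip from above it takes about 5 to 15 N; it does not lock on an empty bed
- handle_grip (a point): centre of the black T-grip at the handle's end, a round bar of radius 9 mm, 54 mm long across the handle; 110 mm from the handle's pivot
- handle_pivot (a point): pivot of the handle, 107 mm above the bench; the handle swings about the clamp's x axis in the clamp's y-z plane
- release (a joint): angle of the red release lever, a see-saw beyond the end of the closed handle: 0 = at rest (sprung back), 0.7 = paddle fully down. Its inner end lies under the T-grip; pressing the paddle down past about 0.4 lifts a locked handle over centre, and it springs open. Takes under 10 N
- release_pad (a point): middle of the top of the red paddle, 30 mm wide x 36 mm long; at rest 81 mm above the bench; it goes down about 24 mm as it turns about a pivot 34 mm nearer the bed and 25 mm lower
- tile: plain white ceramic tile, fixed, flat: 130 (x) x 140 (y) x 8 mm thick. Origin: centre of its underside
- bottle: bystander: white bottle, 60 mm across, 150 mm tall; origin under its centre
- beaker: bystander: glass beaker, 70 mm across, 90 mm tall; origin under its centre
- jar: bystander: amber jar with orange cap, 50 mm across, 60 mm tall; origin under its centre
- vial: bystander: small glass vial with white cap, 32 mm across, 50 mm tall; origin under its centre
- dishes: bystander: pile of clear petri dishes, 80 mm across, 45 mm tall; origin under its centre
Things that resemble listed ones, but are neither listed nor needed, are in the scene too. Leave any purple look-alike of the plate1 alone. Leave any pink look-alike of the plate4 alone.

How it is judged (in metres and radians):
On the way, in this order (a step that is already met when the one before it is completed fails the run):
1. all plates lie piled squarely on the outline of the bed, let go (horizontal distance between each of plate1, plate2, plate3, plate4 and bed below 0.016 m and angle between the x axis of each of plate1, plate2, plate3, plate4 and the y axis of press, either way round below 0.21 rad and angle between the z axis of each of plate1, plate2, plate3, plate4 and the z axis of press, either way round below 0.08 rad and linear speed of each of plate1, plate2, plate3, plate4 below 0.03 m/s and contact force between each of plate1, plate2, plate3, plate4 and the fingers below 0.1 N), for 0.2 s.
2. the clamp is locked on the pile with hands off for 5 s (value of joint handle above 1.14 rad and contact force between jaw and anything else above 2.5 N and contact force between the fingers and anything else below 0.3 N and horizontal distance between each of plate1, plate2, plate3, plate4 and bed below 0.022 m), for 5 s.
3. the red release lever is pressed while the handle is still closed (value of joint release above 0.2 rad and value of joint handle above 1.05 rad).
4. the clamp has sprung open (value of joint handle below 0.3 rad), for 0.2 s.
At the end, for the whole second after the job is handed in: every plate lies flat, either face up (within 0.08 rad), at rest and let go, stacked on the white tile with its centre within 20 mm of the tile's centre; the clamp handle is open (below 0.3 rad) (horizontal distance between each of plate1, plate2, plate3, plate4 and tile below 0.02 m and z of each of plate1, plate2, plate3, plate4 in the frame of tile below 0.07 m and angle between the z axis of each of plate1, plate2, plate3, plate4 and the z axis of press, either way round below 0.08 rad and linear speed of each of plate1, plate2, plate3, plate4 below 0.03 m/s and contact force between each of plate1, plate2, plate3, plate4 and the fingers below 0.1 N and value of joint handle below 0.3 rad); the robot touches nothing.
It fails at once if a plate is gripped with more than 60 N a finger (120 N over both) (contact force between any of plate1, plate2, plate3, plate4 and the fingers above 120 N).
It fails at once if a plate is slammed or pressed hard (over 150 N over all its contacts together, grip included) (contact force between any of plate1, plate2, plate3, plate4 and anything else above 150 N).
It fails at once if a bystander is moved more than 30 mm (distance of any of bottle, beaker, jar, vial, dishes from where it was at the start of the episode above 0.03 m).
Of plate1, plate2, plate3, plate4 only 3 to 4 are there at a start; the rules pass over those that are not, and their reading is None.
At some moment in a run one of plate1, plate2, plate3, plate4 may be knocked a few centimetres aside while the robot is not near it.
It also fails if it takes over 210 s, if anything falls off the work surface, if the arm or the gripper's body presses on something with over 40 N, if the wrist force passes 120 N, or if a joint passes its speed limit or range.

## Robot

A 6-joint arm with a two-finger parallel gripper is mounted at the origin on the work surface. World frame = base frame: x ahead of the robot, y to its left, z up, the work surface at z = 0. Lengths are in mm, angles in rad, forces in N, time in s.
With the tool pointing down it reaches from about 350 to 775 mm from the base axis. Payload 7.3 kg.
Tool frame: the origin (TCP) lies at the very end of the fingers, on their centre line; the grasp point (between the pads) lies 19 mm behind it; z points along the fingers, y is the line along which they close (so a half turn about z gives the same grasp; the last joint's range is limited). The gripper opens to 92 mm and grips with 3 to 60 N. Pads are 19 mm wide; open, the fingers measure 130 mm over their backs; the gripper's body (75 mm by 190 mm) begins 47 mm behind the grasp point.
Start: joints at [1.039, 0.342, 1.524, -0, 1.275, -0.146], TCP at [197.545, 486.437, 226.741] pointing down, gripper open.
Joint ranges: [-2.53, 2.53], [-0.77, 2.02], [0.04, 2.7], [-1, 4.14], [0.28, 2.66], [-3.11, 3.11]. Speed limits (rad/s): [2.57, 2.57, 3.14, 3.14, 3.14, 3.14].

## Interface

Orientations are given as [roll, pitch, yaw] about the fixed x, y, z axes, in that order (R = Rz(yaw) Ry(pitch) Rx(roll)).
In Python, from plant import * gives the robot as it stands.
- The arm moves only by the tool arm_command, never from a script. Its arguments are lists of equal length, an entry for each row: "gripper": the finger opening in mm, from 0 to 91.8; "dp": the shift along the tool's x, y, z in units of 25 mm (1.0 is 25 mm), a list of three; "twist": the turn about the tool's z in units of 5 degrees (1.0 is 5 degrees). A call has exactly 5 rows; each row shifts and turns the commanded pose from where the row before left it, along the tool's axes as they then stand; what a row does not reach is not made up. A row lasts 1/8 s, in which the tool goes at most 62.5 mm and 10.7 degrees, less where a joint would pass 70% of its speed; a pose out of reach is approached as far as the arm can. A call is refused whole if a number of a shift passes 1 or a number of a turn 1, either way. A call with a gripper value outside its range is refused whole. The fingers move at their own pace and stop on an object; the grip force is fixed at half the most. Time passes only in rows, so rows that do not move let the fingers close, or fill a call up. It gives the time, the measured TCP pose, the force, the opening and the grip force at its end, in the units of the state.
- get_obs(): the state, without advancing time (a new reading comes with each control period).
- capture(name): name is "scene" or "top" or "wrist"; returns the picture (480x640x3 uint8, red, green, blue); there is no depth.
- get_calibration(name): a dict with "mtx" (3x3 intrinsics, pixels), "position" and "attitude" of the camera in the world; the wrist camera has in their place "mount" (4x4, takes a point from camera to tool coordinates, whose origin is the TCP and whose axes are the flange's). Camera axes: x right, y down, z forward; pixel columns grow to the right and rows downward; lengths in mm; the calibration is good to about 2 mm. A picture is of the moment at which its call begins: read the wrist's pose just before it. get_calibration takes no time and is no camera call.
- close_job(): hands the job in; it is judged then, once.
The state is a dict: "time": time; "joint_positions": joint angles; "dq": joint speeds; "tau": joint torques, N m; "tool_pos": TCP position; "tcp_rot": TCP orientation; "contact_force": force on the tool from outside, world axes, zero at the start; "moment": the same for the moment, N m; "grip_width": finger opening in mm; "finger_force": force on a finger pad.
Only numpy, scipy, OpenCV 4.12 (cv2) and the standard library are available. Lean on these libraries where they do the work, as an engineer would, in place of code of your own. Each camera call takes 0.05 s, during which the arm holds its last target. There are 200 camera calls.

## Working session

There is one attempt and no reset: what is moved stays moved. The work goes in short steps, Python scripts to look and compute and a tool call to move; the robot and the scene stay as the last step left them, time stands still between calls to the robot, and variables do not carry over. Pictures are saved under pics/ and viewed, at most 14 in all, crops included, and the job is handed in when it is done.

Besides the shell and the picture viewer there is one more tool, called after ">>>" by a JSON object that holds its "fn" and its "kwargs". arm_command: Moves the arm, as the interface text tells. Its arguments: {"type":"object","properties":{"gripper":{"type":"array"},"dp":{"type":"array"},"twist":{"type":"array"}},"required":["gripper","dp","twist"]}

```bash
mkdir -p pics; ls; python3 - <<'E'
from plant import *
import cv2
for n in ["scene","top"]:
    cv2.imwrite(f"pics/{n}0.png",capture(n)[:,:,::-1])
for n in ["scene","top","wrist"]: print(n,get_calibration(n))
print(get_obs())
E
```

```text
pics
scene {'mtx': array([[443.61533012,   0.        , 323.37651567],
       [  0.        , 443.61533012, 245.76945592],
       [  0.        ,   0.        ,   1.        ]]), 'position': array([1209.58495216,  590.36722878,  867.71079252]), 'attitude': array([-2.2280142 ,  0.01101664,  2.30739923])}
top {'mtx': array([[440.47483705,   0.        , 312.79639012],
       [  0.        , 440.47483705, 242.16387804],
       [  0.        ,   0.        ,   1.        ]]), 'position': array([ 361.08133052,  -24.24111481, 1107.32449093]), 'attitude': array([-2.98065822e+00,  1.80451585e-04, -1.57992936e+00])}
wrist {'mtx': array([[348.21701461,   0.        , 317.98759627],
       [  0.        , 348.21701461, 231.72265131],
       [  0.        ,   0.        ,   1.        ]]), 'mount': array([[-2.97856984e-04, -9.56972905e-01, -2.90177137e-01,
         7.91890274e+01],
       [ 9.99999924e-01, -2.12463921e-04, -3.25782888e-04,
         6.95598043e-01],
       [ 2.50113224e-04, -2.90177212e-01,  9.56972896e-01,
        -1.58502914e+02],
       [ 0.00000000e+00,  0.00000000e+00,  0.00000000e+00,
         1.00000000e+00]])}
{'time': 0.1, 'joint_positions': array([ 1.03899906e+00,  3.42589105e-01,  1.52493474e+00, -3.41198741e-05,
        1.27536882e+00, -1.46012436e-01]), 'dq': array([-0.00045759, -0.00130514, -0.00208874,  0.00112301,  0.00120842,
        0.0001001 ]), 'tau': array([ 1.93437561e-03, -4.32002592e+01, -2.44695514e+01,  7.19484617e-02,
        5.27603785e-02, -8.29389865e-05]), 'tool_pos': array([197.36019764, 486.10127483, 226.14301388]), 'tcp_rot': array([-3.14030173e+00, -1.56861575e-04,  2.75581768e+00]), 'contact_force': array([ 0.36351119,  0.0634387 , -1.32724452]), 'moment': array([-0.01126249, -0.0267196 ,  0.00364365]), 'finger_force': 0.0, 'grip_width': 91.92823940982115}
```

View pics/scene0.png

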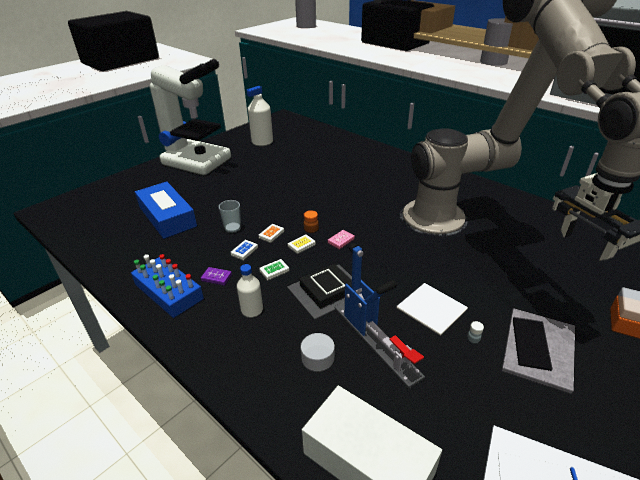

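View pics/top0.png

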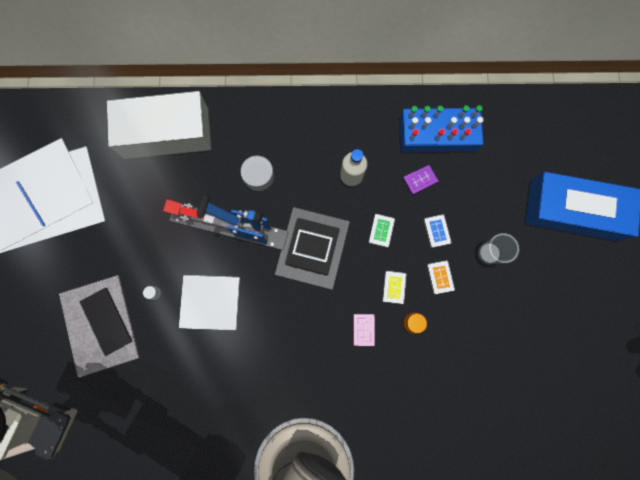

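The plates are at blue (438,231), orange (441,277), yellow (395,287) and green (382,231) in the top view. The look-alikes are purple (421,179) and pink (364,330). The bed outline is at (313,246), the tile at (210,302) and the lever at (175,208).

```bash
cat > h.py <<'E'
from plant import *
import numpy as np, cv2
from scipy.spatial.transform import Rotation as R
HSV={'blue':((100,120,60),(125,255,255)),'green':((50,100,50),(80,255,255)),'orange':((8,150,120),(18,255,255)),'yellow':((24,120,120),(34,255,255)),'red':((0,170,110),(6,255,255)),'pink':((145,40,120),(175,200,255)),'purple':((130,120,60),(150,255,255)),'white':((0,0,150),(180,60,255))}
def cam(n,o=None):
    c=get_calibration(n)
    if n!='wrist': return c['mtx'],R.from_euler('xyz',c['attitude']).as_matrix(),np.array(c['position'])
    Rt=R.from_euler('xyz',o['tcp_rot']).as_matrix(); M=c['mount']
    return c['mtx'],Rt@M[:3,:3],Rt@M[:3,3]+o['tool_pos']
def ray(C,uv):
    K,Rc,p=C; d=Rc@np.linalg.inv(K)@np.array([uv[0],uv[1],1.]); return p,d/np.linalg.norm(d)
def onz(C,uv,z):
    p,d=ray(C,uv); return p+d*(z-p[2])/d[2]
def proj(C,P):
    K,Rc,p=C; q=K@(Rc.T@(np.asarray(P,float)-p)); return q[:2]/q[2]
def tri(C1,u1,C2,u2):
    p,d=ray(C1,u1); q,e=ray(C2,u2)
    s=np.linalg.lstsq(np.c_[d,-e],q-p,rcond=None)[0]; a,b=p+s[0]*d,q+s[1]*e
    return (a+b)/2,np.linalg.norm(a-b)
def mask(im,c):
    return cv2.inRange(cv2.cvtColor(im,cv2.COLOR_RGB2HSV),*map(np.array,HSV[c]))
def blobs(im,c,roi=None,amin=30,close=5):
    m=mask(im,c)
    if roi: k=np.zeros_like(m); x0,y0,x1,y1=roi; k[y0:y1,x0:x1]=255; m&=k
    if close: m=cv2.morphologyEx(m,cv2.MORPH_CLOSE,np.ones((close,close),np.uint8))
    cs=[x for x in cv2.findContours(m,cv2.RETR_EXTERNAL,cv2.CHAIN_APPROX_NONE)[0] if cv2.contourArea(x)>amin]
    return sorted(cs,key=cv2.contourArea,reverse=True)
def rect(C,cnt,z):
    """min-area rectangle of a contour on plane z: centre, long side, short side, long-axis angle"""
    P=np.array([onz(C,p[0],z)[:2] for p in cnt],np.float32)
    b=cv2.boxPoints(cv2.minAreaRect(P)); e1,e2=b[1]-b[0],b[2]-b[1]
    if np.linalg.norm(e1)<np.linalg.norm(e2): e1,e2=e2,e1
    a=np.arctan2(e1[1],e1[0])
    return b.mean(0),np.linalg.norm(e1),np.linalg.norm(e2),(a+np.pi/2)%np.pi-np.pi/2
def move(x,y,z,yaw):
    """units left from the measured pose: dp along present tool axes, twist"""
    o=get_obs(); Rt=R.from_euler('xyz',o['tcp_rot']).as_matrix()
    dy=(yaw-o['tcp_rot'][2]+np.pi)%(2*np.pi)-np.pi
    print('at',o['tool_pos'].round(1),'yaw %.3f'%o['tcp_rot'][2],'dp units',(Rt.T@(np.array([x,y,z])-o['tool_pos'])/25).round(2),'twist units (if down) %.2f'%(-np.degrees(dy)/5))
E
python3 - <<'E'
from h import *
t=cv2.cvtColor(cv2.imread('pics/top0.png'),4); s=cv2.cvtColor(cv2.imread('pics/scene0.png'),4)
T,S=cam('top'),cam('scene')
rs={'blue':(225,235,260,262),'green':(255,255,295,282),'orange':(255,220,287,243),'yellow':(285,233,318,253)}
rt={'blue':(420,210,455,250),'green':(365,210,400,250),'orange':(422,257,458,297),'yellow':(380,267,411,308)}
for c in rt:
    ct=blobs(t,c,rt[c])[0]; cs=blobs(s,c,rs[c])[0]
    ut,us=[cv2.minAreaRect(x)[0] for x in (ct,cs)]
    print(c,tri(T,ut,S,us),rect(T,ct,14))
w=blobs(t,'white',(170,265,250,340))[0]; print('tile',rect(T,w,8))
w=blobs(s,'white',(390,275,475,340))[0]; print('tile s',rect(S,w,8))
w=blobs(t,'white',(288,225,338,268))[0]; ws=blobs(s,'white',(300,263,355,302))[0]
print('outline',tri(T,cv2.minAreaRect(w)[0],S,cv2.minAreaRect(ws)[0]),rect(T,w,34),rect(S,ws,34))
r=blobs(t,'red',(155,190,205,225),10)[0]; r2=blobs(s,'red',(380,330,430,370),10)[0]
print('red',tri(T,cv2.minAreaRect(r)[0],S,cv2.minAreaRect(r2)[0]))
for n,u in dict(beaker=(489,254),jar=(416,323),bottle=(352,180),vial=(151,293),dishes=(257,173)).items(): print(n,onz(T,u,0).round())
crop=t[160:350,340:520]; cv2.imwrite('pics/crop0.png',cv2.resize(crop,None,fx=3,fy=3,interpolation=2)[:,:,::-1])
E
```

```text
blue (array([ 567.26725746, -342.21514896,   12.28958888]), np.float64(2.432951433224135)) (array([ 565.871  , -340.80902], dtype=float32), np.float32(52.4038), np.float32(29.140635), np.float32(0.19063437))
green (array([ 569.78341942, -200.90163539,   12.513496  ]), np.float64(2.328402131862277)) (array([ 568.79974, -199.74771], dtype=float32), np.float32(52.10376), np.float32(29.009317), np.float32(-0.25374866))
orange (array([ 449.58873249, -344.99018755,   11.20661204]), np.float64(3.028045443292124)) (array([ 448.78082, -342.86572], dtype=float32), np.float32(51.124104), np.float32(28.505589), np.float32(0.16669273))
yellow (array([ 425.72693778, -227.45975086,   11.90941911]), np.float64(2.1997749394758714)) (array([ 424.7622 , -226.18164], dtype=float32), np.float32(52.186188), np.float32(29.875256), np.float32(-0.124081016))
tile (array([392.23584, 232.47089], dtype=float32), np.float32(140.85826), np.float32(130.75023), np.float32(1.5239841))
tile s (array([396.23465, 232.69736], dtype=float32), np.float32(140.60176), np.float32(132.40938), np.float32(1.5230423))
outline (array([527.53406783, -24.71387366,  35.73819008]), np.float64(1.8918912869689566)) (array([527.3792  , -23.889177], dtype=float32), np.float32(86.30504), np.float32(63.508053), np.float32(1.3127223)) (array([526.5925  , -27.741045], dtype=float32), np.float32(87.682274), np.float32(61.29041), np.float32(1.3369027))
red (array([613.0334871 , 288.56568586,  75.27329167]), np.float64(5.526107552848145))
beaker [ 506. -472.    0.]
jar [ 336. -279.   -0.]
bottle [ 704. -129.    0.]
vial [416. 380.   0.]
dishes [725. 118.   0.]
```

View pics/crop0.png

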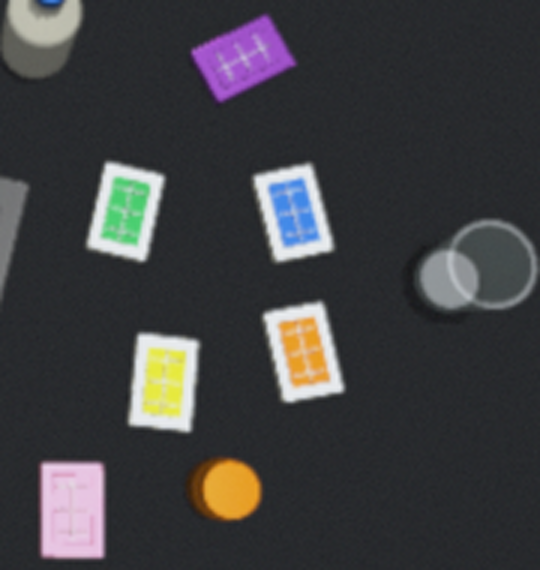

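Blue, green, orange and yellow all have white bodies and windows, so they are the real plates. Purple and pink are the solid look-alikes. The measured heights (about 12 mm) and sizes agree with the description. I go over yellow first.

>>> {"fn": "arm_command", "kwargs": {"gripper": [91, 91, 91, 91, 91], "dp": [[-1, -0.82, 0], [-1, -0.82, 0], [-1, -0.82, 0], [-1, -0.82, 0], [-1, -0.82, 0]], "twist": [0, 0, 0, 0, 0]}}

```text
time: 0.72
tool_pos: [275.0, 343.4, 226.5]
tcp_rot: [-3.141, -0.0, 2.756]
contact_force: [0.6, -0.3, 0.3]
grip_width: 91.1
finger_force: 0.0
```

>>> {"fn": "arm_command", "kwargs": {"gripper": [91, 91, 91, 91, 91], "dp": [[-1, -0.82, 0], [-1, -0.82, 0], [-1, -0.82, 0], [-1, -0.82, 0], [-1, -0.82, 0]], "twist": [0, 0, 0, 0, 0]}}

```text
time: 1.35
tool_pos: [352.2, 201.4, 226.5]
tcp_rot: [-3.141, -0.0, 2.756]
contact_force: [0.1, -0.3, -1.1]
grip_width: 91.0
finger_force: 0.0
```

>>> {"fn": "arm_command", "kwargs": {"gripper": [91, 91, 91, 91, 91], "dp": [[-1, -0.82, 0], [-1, -0.82, 0], [-1, -0.82, 0], [-1, -0.82, 0], [-1, -0.82, 0]], "twist": [0, 0, 0, 0, 0]}}

```text
time: 1.98
tool_pos: [429.5, 59.4, 226.5]
tcp_rot: [-3.142, -0.001, 2.756]
contact_force: [-0.2, 0.6, 0.5]
grip_width: 91.3
finger_force: 0.0
```

>>> {"fn": "arm_command", "kwargs": {"gripper": [91, 91, 91, 91, 91], "dp": [[-0.37, -0.97, 0], [-0.37, -0.97, 0], [-0.37, -0.97, 0.3], [-0.37, -0.97, 0.3], [-0.37, -0.97, 0.3]], "twist": [0, 0, 0, 0, 0]}}

```text
time: 2.6
tool_pos: [426.2, -70.1, 203.7]
tcp_rot: [3.141, -0.001, 2.756]
contact_force: [0.2, -0.0, -0.5]
grip_width: 90.9
finger_force: 0.0
```

>>> {"fn": "arm_command", "kwargs": {"gripper": [91, 91, 91, 91, 91], "dp": [[-0.37, -0.97, 0.3], [-0.37, -0.97, 0.3], [-0.37, -0.97, 0.3], [-0.37, -0.97, 0.3], [-0.37, -0.97, 0.3]], "twist": [0, 0, 0, 0, 0]}}

```text
time: 3.22
tool_pos: [423.4, -199.8, 166.2]
tcp_rot: [3.141, -0.001, 2.756]
contact_force: [-0.2, 0.2, -0.0]
grip_width: 91.1
finger_force: 0.0
```

>>> {"fn": "arm_command", "kwargs": {"gripper": [91, 91, 91, 91, 91], "dp": [[-0.37, -0.97, 0.3], [0, 0, 0], [0, 0, 0], [0, 0, 0], [0, 0, 0]], "twist": [0, -1, -1, -1, 0]}}

```text
time: 3.85
tool_pos: [423.0, -224.9, 158.9]
tcp_rot: [3.141, -0.001, 3.017]
contact_force: [-0.4, 0.2, 0.0]
grip_width: 91.6
finger_force: 0.0
```

```bash
cat >> h.py <<'E'
def plates(z=14,name=None,cols=('yellow','green','orange','blue'),im=None):
    """plate windows seen by the wrist camera, on plane z"""
    o=get_obs(); im=capture('wrist') if im is None else im; C=cam('wrist',o)
    for c in cols:
        for b in blobs(im,c,None,150,9)[:2]:
            r=rect(C,b,z); print(c,'px',[int(v) for v in cv2.minAreaRect(b)[0]],'xy',r[0].round(1),'sides %.1f %.1f ang %.3f'%r[1:])
    if name: cv2.imwrite(f'pics/{name}.png',im[:,:,::-1])
    return o,im,C
E
python3 - <<'E'
from h import *
plates(name='w1')
move(425,-227,5,3.018)
E
```

```text
yellow px [242, 125] xy [ 336.8 -277. ] sides 50.3 50.0 ang -0.125
yellow px [315, 220] xy [ 425.3 -226.6] sides 54.1 31.4 ang -0.125
green px [357, 362] xy [ 580.7 -202.7] sides 32.2 31.1 ang -0.250
orange px [466, 385] xy [623.  -92.1] sides 347.6 16.5 ang 1.445
orange px [256, 126] xy [ 340.3 -265.3] sides 53.0 40.4 ang -0.281
blue px [223, 368] xy [ 570.  -341.3] sides 49.0 31.3 ang 0.192
at [ 423.  -224.9  159. ] yaw 3.016 dp units [-0.09 -0.08  6.16] twist units (if down) -0.03
```

View pics/w1.png

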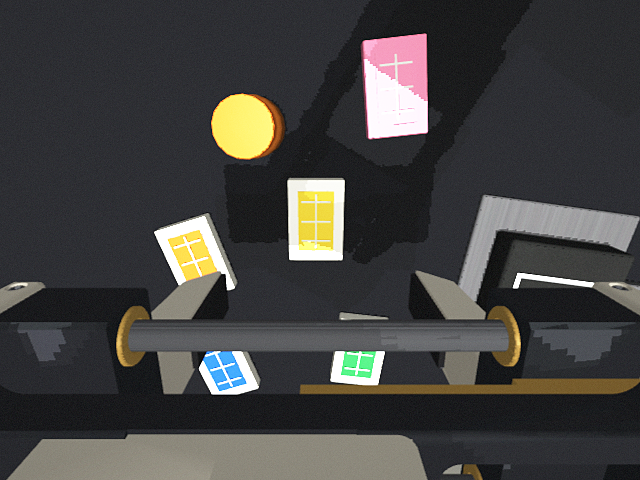

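The wrist view shows yellow at (315,220), which agrees with the top-view position to 1 mm. I go down, grip and lift.

>>> {"fn": "arm_command", "kwargs": {"gripper": [91, 91, 91, 91, 91], "dp": [[-0.1, -0.08, 1], [0, 0, 1], [0, 0, 1], [0, 0, 1], [0, 0, 1]], "twist": [0, 0, 0, 0, 0]}}

```text
time: 4.53
tool_pos: [425.4, -227.3, 33.4]
tcp_rot: [3.142, 0.0, 3.016]
contact_force: [0.0, -0.6, 0.0]
grip_width: 91.0
finger_force: 0.0
```

>>> {"fn": "arm_command", "kwargs": {"gripper": [91, 91, 40, 40, 40], "dp": [[0, 0, 0.7], [0, 0, 0.45], [0, 0, 0], [0, 0, 0], [0, 0, 0]], "twist": [0, 0, 0, 0, 0]}}

```text
time: 5.15
tool_pos: [425.8, -227.6, 6.1]
tcp_rot: [-3.141, 0.001, 3.017]
contact_force: [-0.2, -0.0, 0.5]
grip_width: 65.1
finger_force: 0.0
```

>>> {"fn": "arm_command", "kwargs": {"gripper": [40, 40, 40, 40, 40], "dp": [[0, 0, 0], [0, 0, 0], [0, 0, 0], [0, 0, 0], [0, 0, 0]], "twist": [0, 0, 0, 0, 0]}}

```text
time: 5.78
tool_pos: [425.6, -227.4, 5.8]
tcp_rot: [-3.141, 0.001, 3.018]
contact_force: [-1.1, 0.3, 5.7]
grip_width: 49.4
finger_force: 30.0
```

>>> {"fn": "arm_command", "kwargs": {"gripper": [40, 40, 40, 40, 40], "dp": [[0, 0, -0.5], [0, 0, -1], [0, 0, -1], [0, 0, -1], [0, 0, -1]], "twist": [0, 0, -1, -1, -1]}}

```text
time: 6.4
tool_pos: [425.2, -227.2, 119.3]
tcp_rot: [-3.142, 0.0, -3.001]
contact_force: [0.2, 0.9, 0.2]
grip_width: 49.5
finger_force: 30.0
```

>>> {"fn": "arm_command", "kwargs": {"gripper": [40, 40, 40, 40, 40], "dp": [[0, 0, -0.5], [0, 0, 0], [0, 0, 0], [0, 0, 0], [0, 0, 0]], "twist": [-1, -1, -1, -1, -1]}}

```text
time: 7.02
tool_pos: [425.2, -227.2, 130.9]
tcp_rot: [3.142, 0.0, -2.565]
contact_force: [-0.2, -0.2, -0.4]
grip_width: 49.4
finger_force: 30.0
```

>>> {"fn": "arm_command", "kwargs": {"gripper": [40, 40, 40, 40, 40], "dp": [[0, 0, 0], [0, 0, 0], [0, 0, 0], [0, 0, 0], [0, 0, 0]], "twist": [-1, -1, -1, -1, -1]}}

```text
time: 7.65
tool_pos: [437.1, -209.2, 129.8]
tcp_rot: [-3.14, -0.039, -2.161]
contact_force: [-0.5, 0.6, -0.7]
grip_width: 49.4
finger_force: 30.0
```

>>> {"fn": "arm_command", "kwargs": {"gripper": [40, 40, 40, 40, 40], "dp": [[0, 0, 0], [0, 0, 0], [0, 0, 0], [0, 0, 0], [0, 0, 0]], "twist": [-1, -1, -1, -0.43, 0]}}

```text
time: 8.28
tool_pos: [457.1, -161.8, 120.4]
tcp_rot: [3.131, -0.129, -1.932]
contact_force: [-0.6, 0.2, 0.1]
grip_width: 49.7
finger_force: 30.0
```

```bash
python3 - <<'E'
from h import *
o,im,C=plates(name='w2')
for c in blobs(im,'white',None,300,3)[:5]: print([int(v) for v in cv2.boundingRect(c)],rect(C,c,36))
move(527.3,-24.5,120,1.31+np.pi)
E
```

```text
yellow px [318, 281] xy [ 466.4 -132.5] sides 62.0 55.5 ang 1.191
green px [167, 251] xy [ 569.8 -199.9] sides 54.7 31.8 ang -0.249
orange px [431, 42] xy [ 324.3 -273.6] sides 61.2 57.2 ang -0.358
orange px [235, 9] xy [ 449.2 -344.5] sides 55.2 33.6 ang 0.177
blue px [89, 73] xy [ 567.1 -341.8] sides 55.0 31.9 ang 0.202
[29, 15, 122, 117] (array([ 556.3035 , -331.19177], dtype=float32), np.float32(69.14885), np.float32(46.10836), np.float32(0.20233011))
[116, 216, 103, 70] (array([ 558.7033 , -201.33557], dtype=float32), np.float32(69.0467), np.float32(46.046833), np.float32(-0.25249922))
[428, 158, 105, 86] (array([ 332.25488, -153.30568], dtype=float32), np.float32(67.28702), np.float32(44.434658), np.float32(-0.022110224))
[263, 221, 111, 98] (array([ 460.47656, -146.89258], dtype=float32), np.float32(80.60473), np.float32(75.11445), np.float32(-0.346547))
[174, 0, 124, 71] (array([ 448.30853, -333.1097 ], dtype=float32), np.float32(69.17481), np.float32(46.408115), np.float32(0.17862093))
at [ 457.1 -162.3  120.5] yaw -1.933 dp units [-6.1  -0.66 -0.78] twist units (if down) -1.17
```

View pics/w2.png

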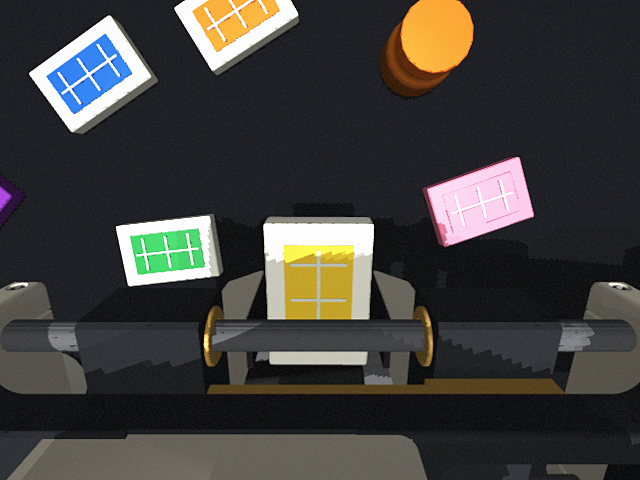

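The joint-6 limit has bent the pose by 0.13 rad. I move towards the bed, where this yaw is in range, and check that it straightens.

>>> {"fn": "arm_command", "kwargs": {"gripper": [40, 40, 40, 40, 40], "dp": [[-1, 0, 0], [-1, 0, 0], [-1, 0, 0], [-1, 0, 0], [0, 0, 0]], "twist": [0, 0, 0, 0, 0]}}

```text
time: 8.95
tool_pos: [492.5, -69.1, 107.4]
tcp_rot: [3.131, -0.129, -1.932]
contact_force: [-0.9, -0.6, -0.2]
grip_width: 49.4
finger_force: 30.0
```

```bash
python3 - <<'E'
from h import *
print(get_obs()['joint_positions'].round(3))
move(527.3,-24.5,120,1.31+np.pi)
E
```

```text
[-0.213  0.452  1.729 -0.15   0.996 -2.908]
at [492.5 -69.1 107.4] yaw -1.932 dp units [-2.08 -0.66 -0.79] twist units (if down) -1.15
```

The tilt persists because a saturated command stays as reached. It came from twisting into joint 6's lower limit. The mirror-image overrun at the upper limit should take it out, so I back away from the clamp and unwind the twist to that limit.

>>> {"fn": "arm_command", "kwargs": {"gripper": [40, 40, 40, 40, 40], "dp": [[1, 0, -0.4], [1, 0, -0.4], [1, 0, -0.4], [1, 0, -0.4], [0, 0, 0]], "twist": [1, 1, 1, 1, 1]}}

```text
time: 9.57
tool_pos: [446.8, -154.3, 161.2]
tcp_rot: [-3.094, -0.121, -2.38]
contact_force: [0.4, -0.1, -0.4]
grip_width: 49.9
finger_force: 30.0
```

>>> {"fn": "arm_command", "kwargs": {"gripper": [40, 40, 40, 40, 40], "dp": [[0, 0, 0], [0, 0, 0], [0, 0, 0], [0, 0, 0], [0, 0, 0]], "twist": [1, 1, 1, 1, 1]}}

```text
time: 10.2
tool_pos: [447.1, -153.0, 160.2]
tcp_rot: [-3.049, -0.091, -2.815]
contact_force: [0.5, 0.3, -0.8]
grip_width: 49.7
finger_force: 30.0
```

>>> {"fn": "arm_command", "kwargs": {"gripper": [40, 40, 40, 40, 40], "dp": [[0, 0, 0], [0, 0, 0], [0, 0, 0], [0, 0, 0], [0, 0, 0]], "twist": [1, 1, 1, 1, 1]}}

```text
time: 10.82
tool_pos: [447.0, -152.9, 160.2]
tcp_rot: [-3.019, -0.043, 3.033]
contact_force: [0.9, 0.2, -1.1]
grip_width: 49.7
finger_force: 30.0
```

>>> {"fn": "arm_command", "kwargs": {"gripper": [40, 40, 40, 40, 40], "dp": [[0, 0, 0], [0, 0, 0], [0, 0, 0], [0, 0, 0], [0, 0, 0]], "twist": [1, 1, 1, 1, 1]}}

```text
time: 11.45
tool_pos: [447.1, -153.0, 160.2]
tcp_rot: [-3.012, 0.012, 2.6]
contact_force: [-0.1, 0.3, -0.6]
grip_width: 49.5
finger_force: 30.0
```

>>> {"fn": "arm_command", "kwargs": {"gripper": [40, 40, 40, 40, 40], "dp": [[0, 0, 0], [0, 0, 0], [0, 0, 0], [0, 0, 0], [0, 0, 0]], "twist": [1, 1, 1, 1, 1]}}

```text
time: 12.08
tool_pos: [447.1, -153.0, 160.2]
tcp_rot: [-3.029, 0.066, 2.167]
contact_force: [-0.0, -0.3, -1.0]
grip_width: 49.8
finger_force: 30.0
```

>>> {"fn": "arm_command", "kwargs": {"gripper": [40, 40, 40, 40, 40], "dp": [[0, 0, 0], [0, 0, 0], [0, 0, 0], [0, 0, 0], [0, 0, 0]], "twist": [1, 1, 1, 1, 1]}}

```text
time: 12.7
tool_pos: [447.0, -153.0, 160.2]
tcp_rot: [-3.068, 0.107, 1.731]
contact_force: [-0.4, 0.0, 0.1]
grip_width: 49.8
finger_force: 30.0
```

>>> {"fn": "arm_command", "kwargs": {"gripper": [40, 40, 40, 40, 40], "dp": [[0, 0, 0], [0, 0, 0], [0, 0, 0], [0, 0, 0], [0, 0, 0]], "twist": [1, 1, 1, 1, 1]}}

```text
time: 13.32
tool_pos: [447.0, -153.0, 160.2]
tcp_rot: [-3.12, 0.128, 1.292]
contact_force: [0.6, -0.8, -1.1]
grip_width: 49.6
finger_force: 30.0
```

>>> {"fn": "arm_command", "kwargs": {"gripper": [40, 40, 40, 40, 40], "dp": [[0, 0, 0], [0, 0, 0], [0, 0, 0], [0, 0, 0], [0, 0, 0]], "twist": [1, 1, 1, 1, 1]}}

```text
time: 13.95
tool_pos: [447.1, -153.0, 160.2]
tcp_rot: [3.107, 0.125, 0.852]
contact_force: [-0.2, 0.1, -0.3]
grip_width: 49.7
finger_force: 30.0
```

>>> {"fn": "arm_command", "kwargs": {"gripper": [40, 40, 40, 40, 40], "dp": [[0, 0, 0], [0, 0, 0], [0, 0, 0], [0, 0, 0], [0, 0, 0]], "twist": [1, 1, 1, 1, 1]}}

```text
time: 14.58
tool_pos: [447.0, -152.9, 160.2]
tcp_rot: [3.057, 0.099, 0.414]
contact_force: [-0.4, 0.3, 0.1]
grip_width: 49.2
finger_force: 30.0
```

>>> {"fn": "arm_command", "kwargs": {"gripper": [40, 40, 40, 40, 40], "dp": [[0, 0, 0], [0, 0, 0], [0, 0, 0], [0, 0, 0], [0, 0, 0]], "twist": [1, 1, 1, 1, 1]}}

```text
time: 15.2
tool_pos: [447.1, -152.9, 160.2]
tcp_rot: [3.023, 0.054, -0.022]
contact_force: [0.2, -0.2, 0.0]
grip_width: 49.3
finger_force: 30.0
```

>>> {"fn": "arm_command", "kwargs": {"gripper": [40, 40, 40, 40, 40], "dp": [[0, 0, 0], [0, 0, 0], [0, 0, 0], [0, 0, 0], [0, 0, 0]], "twist": [1, 1, 1, 1, 1]}}

```text
time: 15.82
tool_pos: [447.1, -153.0, 160.2]
tcp_rot: [3.012, -0.001, -0.455]
contact_force: [0.1, 0.8, -0.4]
grip_width: 49.5
finger_force: 30.0
```

>>> {"fn": "arm_command", "kwargs": {"gripper": [40, 40, 40, 40, 40], "dp": [[0, 0, 0], [0, 0, 0], [0, 0, 0], [0, 0, 0], [0, 0, 0]], "twist": [1, 1, 1, 1, 1]}}

```text
time: 16.45
tool_pos: [447.1, -153.0, 160.2]
tcp_rot: [3.024, -0.056, -0.888]
contact_force: [0.8, 1.0, -1.4]
grip_width: 49.9
finger_force: 30.0
```

>>> {"fn": "arm_command", "kwargs": {"gripper": [40, 40, 40, 40, 40], "dp": [[0, 0, 0], [0, 0, 0], [0, 0, 0], [0, 0, 0], [0, 0, 0]], "twist": [1, 1, 1, 1, 1]}}

```text
time: 17.08
tool_pos: [447.0, -153.0, 160.2]
tcp_rot: [3.059, -0.1, -1.323]
contact_force: [-0.6, -1.0, -0.5]
grip_width: 49.9
finger_force: 30.0
```

```bash
python3 - <<'E'
from h import *
o=get_obs(); print(o['joint_positions'].round(3), R.from_euler('xyz',o['tcp_rot']).as_matrix()[:,2].round(4))
E
```

```text
[-0.404  0.331  1.751 -0.148  1.07   2.566] [-0.056  -0.117  -0.9916]
```

>>> {"fn": "arm_command", "kwargs": {"gripper": [40, 40, 40, 40, 40], "dp": [[0, 0, 0], [0, 0, 0], [0, 0, 0], [0, 0, 0], [0, 0, 0]], "twist": [1, 1, 1, 1, 1]}}

```text
time: 17.7
tool_pos: [447.1, -153.0, 160.2]
tcp_rot: [3.109, -0.126, -1.762]
contact_force: [0.0, -0.3, 0.4]
grip_width: 49.2
finger_force: 30.0
```

>>> {"fn": "arm_command", "kwargs": {"gripper": [40, 40, 40, 40, 40], "dp": [[0, 0, 0], [0, 0, 0], [0, 0, 0], [0, 0, 0], [0, 0, 0]], "twist": [1, 1, 1, 0, 0]}}

```text
time: 18.32
tool_pos: [435.6, -178.3, 164.4]
tcp_rot: [3.138, -0.084, -1.982]
contact_force: [-0.5, -0.1, -0.5]
grip_width: 49.5
finger_force: 30.0
```

```bash
python3 - <<'E'
from h import *
o=get_obs(); print(o['joint_positions'].round(3), R.from_euler('xyz',o['tcp_rot']).as_matrix()[:,2].round(4))
E
```

```text
[-0.495  0.314  1.757 -0.095  1.069  3.104] [-0.0367 -0.0751 -0.9965]
```

>>> {"fn": "arm_command", "kwargs": {"gripper": [40, 40, 40, 40, 40], "dp": [[0, 0, 0], [0, 0, 0], [0, 0, 0], [0, 0, 0], [0, 0, 0]], "twist": [1, 1, 0.5, 0, 0]}}

```text
time: 18.95
tool_pos: [414.9, -211.3, 166.8]
tcp_rot: [-3.132, -0.019, -2.146]
contact_force: [0.7, -0.6, -0.5]
grip_width: 49.4
finger_force: 30.0
```

```bash
python3 - <<'E'
from h import *
o=get_obs(); print(o['joint_positions'].round(3), R.from_euler('xyz',o['tcp_rot']).as_matrix()[:,2].round(4))
E
```

```text
[-0.623  0.293  1.778 -0.022  1.06   3.104] [-0.0024 -0.0216 -0.9998]
```

>>> {"fn": "arm_command", "kwargs": {"gripper": [40, 40, 40, 40, 40], "dp": [[0, 0, 0], [0, 0, 0], [0, 0, 0], [0, 0, 0], [0, 0, 0]], "twist": [0.8, 0, 0, 0, 0]}}

```text
time: 19.58
tool_pos: [407.0, -221.4, 166.8]
tcp_rot: [-3.13, 0.001, -2.2]
contact_force: [-0.2, -0.5, -1.4]
grip_width: 49.4
finger_force: 30.0
```

```bash
python3 - <<'E'
from h import *
o=get_obs(); print(o['joint_positions'].round(3), R.from_euler('xyz',o['tcp_rot']).as_matrix()[:,2].round(4))
E
```

```text
[-6.650e-01  2.860e-01  1.787e+00  2.000e-03  1.056e+00  3.104e+00] [ 0.0102 -0.006  -0.9999]
```

The tilt is down to 0.012 rad. I unwind away from the limit and carry the plate over the bed.

>>> {"fn": "arm_command", "kwargs": {"gripper": [40, 40, 40, 40, 40], "dp": [[0, 0, 0], [0, 0, 0], [0, 0, 0], [0, 0, 0], [0, 0, 0]], "twist": [-1, -1, -1, -1, -1]}}

```text
time: 20.2
tool_pos: [406.9, -221.6, 166.8]
tcp_rot: [-3.13, -0.004, -1.761]
contact_force: [-0.4, -0.4, -0.3]
grip_width: 49.3
finger_force: 30.0
```

>>> {"fn": "arm_command", "kwargs": {"gripper": [40, 40, 40, 40, 40], "dp": [[0, 0, 0], [0, 0, 0], [0, 0, 0], [0, 0, 0], [0, 0, 0]], "twist": [-1, -1, -1, -1, -1]}}

```text
time: 20.82
tool_pos: [406.9, -221.6, 166.8]
tcp_rot: [-3.133, -0.008, -1.325]
contact_force: [0.3, 0.3, -1.2]
grip_width: 49.8
finger_force: 30.0
```

>>> {"fn": "arm_command", "kwargs": {"gripper": [40, 40, 40, 40, 40], "dp": [[0, 0, 0], [0, 0, 0], [0, 0, 0], [0, 0, 0], [0, 0, 0]], "twist": [-1, -1, -1, -1, -1]}}

```text
time: 21.45
tool_pos: [406.9, -221.5, 166.8]
tcp_rot: [-3.137, -0.011, -0.888]
contact_force: [0.2, -0.6, -0.2]
grip_width: 49.2
finger_force: 30.0
```

>>> {"fn": "arm_command", "kwargs": {"gripper": [40, 40, 40, 40, 40], "dp": [[0, 0, 0], [0, 0, 0], [0, 0, 0], [0, 0, 0], [0, 0, 0]], "twist": [-1, -1, -1, -1, -1]}}

```text
time: 22.08
tool_pos: [406.9, -221.6, 166.8]
tcp_rot: [3.141, -0.012, -0.452]
contact_force: [-0.9, -0.1, -1.1]
grip_width: 49.5
finger_force: 30.0
```

>>> {"fn": "arm_command", "kwargs": {"gripper": [40, 40, 40, 40, 40], "dp": [[0, 0, 0], [0, 0, 0], [0, 0, 0], [0, 0, 0], [0, 0, 0]], "twist": [-1, -1, -1, -1, -1]}}

```text
time: 22.7
tool_pos: [406.9, -221.6, 166.8]
tcp_rot: [3.136, -0.01, -0.016]
contact_force: [-0.6, 0.1, -0.1]
grip_width: 49.9
finger_force: 30.0
```

>>> {"fn": "arm_command", "kwargs": {"gripper": [40, 40, 40, 40, 40], "dp": [[0, 0, 0], [0, 0, 0], [0, 0, 0], [0, 0, 0], [0, 0, 0]], "twist": [-1, -1, -1, -1, -1]}}

```text
time: 23.32
tool_pos: [406.9, -221.6, 166.8]
tcp_rot: [3.132, -0.007, 0.421]
contact_force: [-0.1, 0.3, -0.0]
grip_width: 49.6
finger_force: 30.0
```

>>> {"fn": "arm_command", "kwargs": {"gripper": [40, 40, 40, 40, 40], "dp": [[0, 0, 0], [0, 0, 0], [0, 0, 0], [0, 0, 0], [0, 0, 0]], "twist": [-1, -1, -1, -1, -1]}}

```text
time: 23.95
tool_pos: [406.9, -221.6, 166.8]
tcp_rot: [3.13, -0.002, 0.857]
contact_force: [0.1, -0.8, 0.7]
grip_width: 49.3
finger_force: 30.0
```

>>> {"fn": "arm_command", "kwargs": {"gripper": [40, 40, 40, 40, 40], "dp": [[0, 0, 0], [0, 0, 0], [0, 0, 0], [0, 0, 0], [0, 0, 0]], "twist": [-1, -1, -1, -1, -1]}}

```text
time: 24.58
tool_pos: [406.9, -221.6, 166.8]
tcp_rot: [3.13, 0.003, 1.293]
contact_force: [-0.6, -0.0, -0.3]
grip_width: 49.6
finger_force: 30.0
```

>>> {"fn": "arm_command", "kwargs": {"gripper": [40, 40, 40, 40, 40], "dp": [[0, 0, 0], [0, 0, 0], [0, 0, 0], [0, 0, 0], [0, 0, 0]], "twist": [-1, -1, -1, -1, -1]}}

```text
time: 25.2
tool_pos: [406.9, -221.6, 166.8]
tcp_rot: [3.132, 0.007, 1.73]
contact_force: [-0.3, 0.6, 0.2]
grip_width: 49.6
finger_force: 30.0
```

>>> {"fn": "arm_command", "kwargs": {"gripper": [40, 40, 40, 40, 40], "dp": [[0, 0, 0], [0, 0, 0], [0, 0, 0], [0, 0, 0], [0, 0, 0]], "twist": [-1, -1, -1, -1, -1]}}

```text
time: 25.82
tool_pos: [406.9, -221.6, 166.8]
tcp_rot: [3.136, 0.011, 2.166]
contact_force: [0.0, -0.5, -0.8]
grip_width: 49.6
finger_force: 30.0
```

>>> {"fn": "arm_command", "kwargs": {"gripper": [40, 40, 40, 40, 40], "dp": [[0, 0, 0], [0, 0, 0], [0, 0, 0], [0, 0, 0], [0, 0, 0]], "twist": [-1, -1, -1, -1, -1]}}

```text
time: 26.45
tool_pos: [406.9, -221.5, 166.8]
tcp_rot: [3.141, 0.012, 2.602]
contact_force: [0.7, 0.3, -1.2]
grip_width: 49.8
finger_force: 30.0
```

>>> {"fn": "arm_command", "kwargs": {"gripper": [40, 40, 40, 40, 40], "dp": [[0, 0.92, 0], [0, 0.92, 0], [0, 0.92, 0], [0, 0.92, 0], [0, 0.92, 0]], "twist": [0, 0, 0, 0, 0]}}

```text
time: 27.08
tool_pos: [466.6, -122.4, 166.9]
tcp_rot: [3.141, 0.012, 2.6]
contact_force: [0.9, -0.7, -0.9]
grip_width: 49.7
finger_force: 30.0
```

>>> {"fn": "arm_command", "kwargs": {"gripper": [40, 40, 40, 40, 40], "dp": [[0, 0.92, 0.3], [0, 0.92, 0.3], [0, 0.92, 0.3], [0, 0.92, 0.3], [0, 0.92, 0.3]], "twist": [0, 0, 0, 0, 0]}}

```text
time: 27.7
tool_pos: [526.3, -24.1, 129.1]
tcp_rot: [3.141, 0.012, 2.6]
contact_force: [1.2, -0.0, -0.8]
grip_width: 49.4
finger_force: 30.0
```

```bash
python3 - <<'E'
from h import *
move(527.3,-24.5,120,1.31+np.pi)
t=capture('top'); T=cam('top')
for c in blobs(t,'white',(280,205,350,285),10,3): print(cv2.boundingRect(c))
cv2.imwrite('pics/t2.png',t[:,:,::-1])
E
```

```text
at [526.3 -24.1 129.1] yaw 2.600 dp units [-0.04  0.01  0.36] twist units (if down) -21.22
(282, 205, 68, 25)
(280, 261, 60, 24)
(310, 241, 21, 14)
(335, 238, 8, 18)
(295, 245, 20, 14)
```

Before twisting I back off from the jaw along the clamp's −y, so the gripper body does not sweep into it.

>>> {"fn": "arm_command", "kwargs": {"gripper": [40, 40, 40, 40, 40], "dp": [[-0.28, -0.95, 0], [-0.28, -0.95, 0], [-0.28, -0.95, 0], [0, 0, 0], [0, 0, 0]], "twist": [0, 0, 0, -1, -1]}}

```text
time: 28.38
tool_pos: [506.9, -97.3, 129.7]
tcp_rot: [-3.14, 0.012, 2.776]
contact_force: [0.9, -0.3, -0.7]
grip_width: 49.4
finger_force: 30.0
```

>>> {"fn": "arm_command", "kwargs": {"gripper": [40, 40, 40, 40, 40], "dp": [[0, 0, 0], [0, 0, 0], [0, 0, 0], [0, 0, 0], [0, 0, 0]], "twist": [-1, -1, -1, -1, -1]}}

```text
time: 29.0
tool_pos: [507.0, -96.9, 129.7]
tcp_rot: [-3.135, 0.01, -3.07]
contact_force: [-0.1, 0.2, -0.8]
grip_width: 49.5
finger_force: 30.0
```

>>> {"fn": "arm_command", "kwargs": {"gripper": [40, 40, 40, 40, 40], "dp": [[0, 0, 0], [0, 0, 0], [0, 0, 0], [0, 0, 0], [0, 0, 0]], "twist": [-1, -1, -1, -1, -1]}}

```text
time: 29.62
tool_pos: [507.0, -96.9, 129.7]
tcp_rot: [-3.131, 0.006, -2.634]
contact_force: [0.1, 0.6, -0.3]
grip_width: 49.3
finger_force: 30.0
```

>>> {"fn": "arm_command", "kwargs": {"gripper": [40, 40, 40, 40, 40], "dp": [[0, 0, 0], [0, 0, 0], [0, 0, 0], [0, 0, 0], [0, 0, 0]], "twist": [-1, -1, -1, -1, -1]}}

```text
time: 30.25
tool_pos: [507.0, -96.9, 129.7]
tcp_rot: [-3.13, 0.001, -2.197]
contact_force: [0.6, 0.1, -0.9]
grip_width: 49.8
finger_force: 30.0
```

```bash
python3 - <<'E'
from h import *
o,im,C=plates(name='w3')
S=cam('scene'); s=capture('scene'); cv2.imwrite('pics/s3.png',cv2.resize(s[200:400,230:470],None,fx=2.5,fy=2.5)[:,:,::-1])
move(527.3,-24.5,70,1.31+np.pi)
E
```

```text
yellow px [318, 282] xy [537.8 -55.4] sides 69.8 58.1 ang 0.940
green px [176, 168] xy [ 570.2 -199.7] sides 54.1 31.0 ang -0.242
blue px [30, 9] xy [ 575.8 -341. ] sides 40.4 34.0 ang 0.214
at [507.  -96.9 129.7] yaw -2.200 dp units [-2.82  1.07  2.38] twist units (if down) -4.22
```

View pics/s3.png

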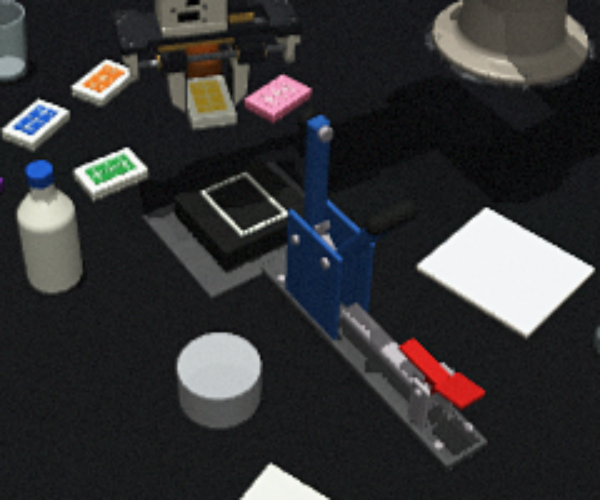

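>>> {"fn": "arm_command", "kwargs": {"gripper": [40, 40, 40, 40, 40], "dp": [[-0.94, 0.36, 0], [-0.94, 0.36, 0], [-0.94, 0.35, 0], [0, 0, 0.5], [0, 0, 0.5]], "twist": [0, 0, 0, -1, -1]}}

```text
time: 30.98
tool_pos: [527.3, -23.8, 104.2]
tcp_rot: [-3.129, -0.001, -2.024]
contact_force: [-1.2, -0.2, -0.8]
grip_width: 49.5
finger_force: 30.0
```

>>> {"fn": "arm_command", "kwargs": {"gripper": [40, 40, 40, 40, 40], "dp": [[0, 0, 0.5], [0, 0, 0.5], [0, 0, 0.5], [0, 0, 0.3], [0, 0, 0.2]], "twist": [-1, -1, -0.2, 0, 0]}}

```text
time: 31.6
tool_pos: [527.7, -24.5, 54.0]
tcp_rot: [-3.13, -0.003, -1.835]
contact_force: [-0.0, -0.4, -0.4]
grip_width: 49.5
finger_force: 30.0
```

```bash
python3 - <<'E'
from h import *
o,im,C=plates(name='w4')
for b in blobs(im,'white',None,20,0)[:8]: print(cv2.boundingRect(b),[onz(C,p,36)[:2].round(1) for p in (b[:,0][b[:,0,1].argmin()],b[:,0][b[:,0,0].argmin()],b[:,0][b[:,0,0].argmax()])])
move(527.3,-24.5,42,1.31+np.pi)
E
```

```text
yellow px [318, 281] xy [531.8  -9.6] sides 49.8 42.0 ang 1.303
(7, 435, 420, 45) [array([675.9,  52.8]), array([772.2,  67.1]), array([496.5, 137.9])]
(163, 133, 311, 155) [array([501.8, -95. ]), array([ 581.9, -115.2]), array([435.8, -72.7])]
(222, 199, 193, 121) [array([547.4, -73.4]), array([582.2, -28.5]), array([4.787e+02, 2.000e-01])]
(566, 282, 74, 111) [array([381.2,  19.3]), array([401.6,  87.3]), array([359.1,  91.7])]
(72, 0, 155, 20) [array([ 598.6, -180.1]), array([ 598.6, -180.1]), array([ 534.5, -156.1])]
(0, 346, 71, 47) [array([722.3, -28.5]), array([722.3, -28.5]), array([697. ,  12.4])]
(269, 351, 99, 34) [array([568.4,  15.6]), array([568.4,  15.6]), array([513.1,  33. ])]
(0, 282, 53, 50) [array([693.2, -63.7]), array([703. , -61.9]), array([683.2, -37.6])]
at [527.5 -24.5  53.6] yaw -1.835 dp units [0.   0.01 0.46] twist units (if down) -0.04
```

View pics/w4.png

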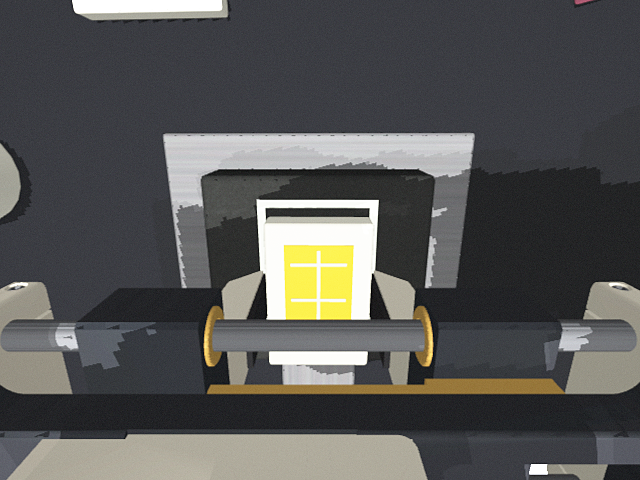

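```bash
python3 - <<'E'
from h import *
o=get_obs(); C=cam('wrist',o)
a,b=onz(C,(163.5,133.5),6),onz(C,(474,133),6); d=(a-b)/np.linalg.norm(a-b); n=np.array([-d[1],d[0],0]); n*=np.sign(n[1])
print('foot',np.linalg.norm(a-b),(a+b)/2+75*n,np.arctan2(n[1],n[0]))
for z in (32,36):
    a,b=onz(C,(258,200),z),onz(C,(379,200),z); d=(a-b)/np.linalg.norm(a-b); n=np.array([-d[1],d[0],0]); n*=np.sign(n[1])
    print('outl',z,np.linalg.norm(a-b),(a+b)/2+43*n,np.arctan2(n[1],n[0]))
a,b=onz(C,(200,172),36),onz(C,(434,172),36); print(np.linalg.norm(a-b),(a+b)/2)
E
```

```text
foot 177.075053107761 [527.61058499 -23.68087279   6.        ] 1.307963601100496
outl 32 63.69176240115898 [527.60847951 -22.24399903  32.        ] 1.3082387192103264
outl 36 62.27897696745268 [527.36225005 -23.02230421  36.        ] 1.3082387192103264
117.68269411719218 [513.32685574 -78.59495669  36.        ]
```

>>> {"fn": "arm_command", "kwargs": {"gripper": [40, 40, 40, 40, 40], "dp": [[0, 0, 0.2], [0, 0, 0.08], [0, 0, 0.08], [0, 0, 0], [0, 0, 0]], "twist": [0, 0, 0, 0, 0]}}

```text
time: 32.28
tool_pos: [527.9, -24.6, 45.5]
tcp_rot: [-3.13, -0.003, -1.834]
contact_force: [0.7, 0.5, -0.5]
grip_width: 49.6
finger_force: 30.0
```

>>> {"fn": "arm_command", "kwargs": {"gripper": [40, 40, 40, 40, 40], "dp": [[0, 0, 0.06], [0, 0, 0.06], [0, 0, 0], [0, 0, 0], [0, 0, 0]], "twist": [0, 0, 0, 0, 0]}}

```text
time: 32.9
tool_pos: [528.0, -24.6, 43.2]
tcp_rot: [-3.13, -0.003, -1.834]
contact_force: [-1.9, -0.3, 7.7]
grip_width: 49.5
finger_force: 30.0
```

>>> {"fn": "arm_command", "kwargs": {"gripper": [40, 40, 40, 40, 40], "dp": [[0, 0, 0.05], [0, 0, 0], [0, 0, 0], [0, 0, 0], [0, 0, 0]], "twist": [0, 0, 0, 0, 0]}}

```text
time: 33.52
tool_pos: [528.1, -24.6, 43.1]
tcp_rot: [-3.129, -0.003, -1.834]
contact_force: [-5.2, 0.0, 16.7]
grip_width: 49.7
finger_force: 30.1
```

Contact at z = 43.2, which puts the bed top at about 37.5 mm. I release and go to green.

>>> {"fn": "arm_command", "kwargs": {"gripper": [85, 85, 85, 85, 85], "dp": [[0, 0, -0.03], [0, 0, 0], [0, 0, 0], [0, 0, 0], [0, 0, -0.3]], "twist": [0, 0, 0, 0, 0]}}

```text
time: 34.15
tool_pos: [527.3, -24.4, 49.0]
tcp_rot: [-3.132, -0.003, -1.834]
contact_force: [0.0, 0.0, 0.3]
grip_width: 84.3
finger_force: 0.0
```

>>> {"fn": "arm_command", "kwargs": {"gripper": [85, 85, 85, 85, 85], "dp": [[0, 0, -0.7], [0, 0, -1], [0, 0, -1], [0.9, -0.49, 0], [0.9, -0.49, 0]], "twist": [0, 0, 0, 0, 0]}}

```text
time: 34.78
tool_pos: [541.4, -66.7, 117.8]
tcp_rot: [-3.128, -0.019, -1.848]
contact_force: [-0.5, -0.5, -0.0]
grip_width: 84.7
finger_force: 0.0
```

>>> {"fn": "arm_command", "kwargs": {"gripper": [85, 85, 85, 85, 85], "dp": [[0.9, -0.49, 0], [0.9, -0.49, 0], [0.9, -0.49, 0], [0.9, -0.49, 0], [0.9, -0.49, 0]], "twist": [1, 1, 1, 1, 1]}}

```text
time: 35.4
tool_pos: [547.0, -193.7, 119.3]
tcp_rot: [-3.124, -0.012, -2.286]
contact_force: [-0.6, -0.6, -0.7]
grip_width: 85.1
finger_force: 0.0
```

>>> {"fn": "arm_command", "kwargs": {"gripper": [85, 85, 85, 85, 85], "dp": [[0, 0, 0], [0, 0, 0], [0, 0, 0], [0, 0, 0], [0, 0, 0]], "twist": [1, 1, 1, 1, 1]}}

```text
time: 36.02
tool_pos: [547.0, -192.9, 119.3]
tcp_rot: [-3.12, -0.003, -2.723]
contact_force: [0.1, 0.2, 0.3]
grip_width: 84.9
finger_force: 0.0
```

>>> {"fn": "arm_command", "kwargs": {"gripper": [85, 85, 85, 85, 85], "dp": [[0, 0, 0], [0, 0, 0], [0, 0, 0], [0, 0, 0], [0, 0, 0]], "twist": [1, 1, 1, 1, 1]}}

```text
time: 36.65
tool_pos: [547.0, -192.8, 119.3]
tcp_rot: [-3.121, 0.006, 3.124]
contact_force: [-0.6, -0.4, -1.4]
grip_width: 85.1
finger_force: 0.0
```

```bash
python3 - <<'E'
from h import *
plates()
move(569.9,-199.9,5,np.pi-.25)
T=cam('top'); t=capture('top')
for c in blobs(t,'yellow',(290,220,340,270),10): print('yellow pile',rect(T,c,51.5))
E
```

```text
yellow px [576, 216] xy [538.9   4.3] sides 64.1 36.5 ang 1.302
green px [311, 255] xy [ 569.8 -200.1] sides 54.8 31.5 ang -0.255
orange px [43, 108] xy [ 453.6 -391.5] sides 54.0 31.3 ang 0.173
blue px [137, 253] xy [ 566.6 -341.8] sides 55.0 31.9 ang 0.197
at [ 547.  -192.8  119.3] yaw 3.121 dp units [-0.89 -0.17  4.58] twist units (if down) 2.63
yellow pile (array([527.15656 , -23.377373], dtype=float32), np.float32(51.858303), np.float32(29.1625), np.float32(1.3143274))
```

Yellow lies well at (527,−23). Orange has been knocked to about (454,−391). Now I grasp green.

>>> {"fn": "arm_command", "kwargs": {"gripper": [85, 85, 85, 85, 85], "dp": [[-0.89, -0.17, 1], [0, 0, 1], [0, 0, 1], [0, 0, 0.8], [0, 0, 0.4]], "twist": [0, 1, 1, 0.63, 0]}}

```text
time: 37.38
tool_pos: [569.4, -199.3, 13.7]
tcp_rot: [-3.123, 0.009, 2.9]
contact_force: [-0.2, 0.1, 0.2]
grip_width: 84.8
finger_force: 0.0
```

>>> {"fn": "arm_command", "kwargs": {"gripper": [85, 40, 40, 40, 40], "dp": [[0, 0, 0.36], [0, 0, 0], [0, 0, 0], [0, 0, 0], [0, 0, 0]], "twist": [0, 0, 0, 0, 0]}}

```text
time: 38.0
tool_pos: [570.2, -199.7, 6.5]
tcp_rot: [-3.123, 0.012, 2.898]
contact_force: [0.2, 1.5, 2.3]
grip_width: 49.4
finger_force: 21.2
```

>>> {"fn": "arm_command", "kwargs": {"gripper": [40, 40, 40, 40, 40], "dp": [[0, 0, 0], [0, 0, 0], [0, 0, 0], [0, 0, 0], [0, 0, -0.4]], "twist": [0, 0, 0, 0, 0]}}

```text
time: 38.62
tool_pos: [569.2, -199.0, 15.4]
tcp_rot: [-3.124, 0.009, 2.898]
contact_force: [-0.2, 0.5, -1.1]
grip_width: 49.5
finger_force: 30.0
```

>>> {"fn": "arm_command", "kwargs": {"gripper": [40, 40, 40, 40, 40], "dp": [[0, 0, -1], [0, 0, -1], [0, 0, -1], [0, 0, -1], [0, 0, 0]], "twist": [0, -1, -1, -1, -1]}}

```text
time: 39.25
tool_pos: [570.3, -197.6, 118.5]
tcp_rot: [-3.118, 0.008, -3.033]
contact_force: [-0.4, 0.4, -0.5]
grip_width: 49.8
finger_force: 30.0
```

>>> {"fn": "arm_command", "kwargs": {"gripper": [40, 40, 40, 40, 40], "dp": [[0, 0, 0], [0, 0, 0], [0, 0, 0], [0, 0, 0], [0, 0, 0]], "twist": [-1, -1, -1, -1, -1]}}

```text
time: 39.88
tool_pos: [569.0, -197.1, 116.1]
tcp_rot: [-3.121, -0.005, -2.597]
contact_force: [-0.8, 0.2, -0.8]
grip_width: 49.4
finger_force: 30.0
```

```bash
python3 - <<'E'
from h import *
plates()
o=get_obs(); print(o['joint_positions'].round(2))
move(527.5,-23.6,100,1.308+np.pi)
T=cam('top'); t=capture('top')
for c in blobs(t,'orange',(425,255,500,330),30): print('orange',cv2.minAreaRect(c)[0],rect(T,c,14))
E
```

```text
yellow px [558, 308] xy [522.4   4.9] sides 44.5 21.6 ang 1.317
green px [318, 281] xy [ 607.1 -175.8] sides 67.0 55.2 ang 0.551
orange px [472, 385] xy [619.7  -6.4] sides 154.2 13.9 ang -1.009
orange px [279, 388] xy [ 714.8 -151.5] sides 126.2 7.7 ang -1.009
blue px [150, 129] xy [ 567.9 -341.6] sides 53.6 31.4 ang 0.205
blue px [75, 372] xy [ 798.3 -316.1] sides 44.1 15.5 ang 0.550
[-0.45  0.58  1.46 -0.02  1.09 -2.56]
at [ 569.1 -197.1  116. ] yaw -2.594 dp units [-2.2   6.8   0.49] twist units (if down) -8.71
orange (460.3235778808594, 274.29412841796875) (array([ 454.0438 , -391.56366], dtype=float32), np.float32(51.640602), np.float32(28.077255), np.float32(0.18240762))
```

>>> {"fn": "arm_command", "kwargs": {"gripper": [40, 40, 40, 40, 40], "dp": [[0, 0, 0], [0, 0, 0], [0, 0, 0], [-0.65, 1, 0], [-0.65, 1, 0]], "twist": [-1, -1, -1, 0, 0]}}

```text
time: 40.6
tool_pos: [555.5, -138.7, 114.6]
tcp_rot: [-3.123, -0.01, -2.341]
contact_force: [-0.4, 1.1, -1.1]
grip_width: 49.6
finger_force: 30.0
```

>>> {"fn": "arm_command", "kwargs": {"gripper": [40, 40, 40, 40, 40], "dp": [[-0.65, 1, 0], [-0.65, 1, 0], [-0.65, 1, 0], [-0.65, 1, 0], [0, 0, 0]], "twist": [0, 0, 0, 0, -1]}}

```text
time: 41.22
tool_pos: [528.3, -21.0, 112.2]
tcp_rot: [-3.124, -0.012, -2.249]
contact_force: [0.6, -0.7, -1.9]
grip_width: 49.4
finger_force: 30.0
```

>>> {"fn": "arm_command", "kwargs": {"gripper": [40, 40, 40, 40, 40], "dp": [[0, 0, 0.5], [0, 0, 0.5], [0, 0, 0.3], [0, 0, 0], [0, 0, 0]], "twist": [-1, -1, -1, -1, -0.7]}}

```text
time: 41.85
tool_pos: [529.1, -23.6, 79.6]
tcp_rot: [-3.13, -0.018, -1.841]
contact_force: [-0.2, -0.2, -1.0]
grip_width: 49.3
finger_force: 30.0
```

```bash
python3 - <<'E'
from h import *
move(527.5,-23.6,58,1.308+np.pi)
E
```

```text
at [529.1 -23.6  79.6] yaw -1.841 dp units [0.   0.07 0.86] twist units (if down) -0.08
```

>>> {"fn": "arm_command", "kwargs": {"gripper": [40, 40, 40, 40, 40], "dp": [[0, 0.07, 0.4], [0, 0, 0.3], [0, 0, 0.05], [0, 0, 0.05], [0, 0, 0]], "twist": [0, 0, 0, 0, 0]}}

```text
time: 42.48
tool_pos: [527.8, -23.6, 59.6]
tcp_rot: [-3.129, -0.018, -1.841]
contact_force: [0.3, -0.2, -1.6]
grip_width: 49.4
finger_force: 30.0
```

>>> {"fn": "arm_command", "kwargs": {"gripper": [40, 40, 40, 40, 40], "dp": [[0, 0, 0.05], [0, 0, 0.03], [0, 0, 0], [0, 0, 0], [0, 0, 0]], "twist": [0, 0, 0, 0, 0]}}

```text
time: 43.1
tool_pos: [528.0, -23.9, 58.1]
tcp_rot: [-3.129, -0.018, -1.841]
contact_force: [-1.5, -1.5, 5.8]
grip_width: 49.7
finger_force: 30.0
```

>>> {"fn": "arm_command", "kwargs": {"gripper": [85, 85, 85, 85, 85], "dp": [[0, 0, -0.02], [0, 0, 0], [0, 0, 0], [0, 0, 0], [0, 0, -0.3]], "twist": [0, 0, 0, 0, 0]}}

```text
time: 43.72
tool_pos: [527.2, -23.4, 65.3]
tcp_rot: [-3.131, -0.018, -1.841]
contact_force: [0.5, 0.7, -0.5]
grip_width: 84.6
finger_force: 0.0
```

>>> {"fn": "arm_command", "kwargs": {"gripper": [85, 85, 85, 85, 85], "dp": [[0, 0, -0.8], [0, 0, -1], [0, 0, -0.5], [0, 0, 0], [0, 0, 0]], "twist": [0, 1, 1, 1, 1]}}

```text
time: 44.35
tool_pos: [527.5, -22.3, 123.9]
tcp_rot: [-3.123, -0.013, -2.193]
contact_force: [-0.8, -0.5, 0.7]
grip_width: 85.0
finger_force: 0.0
```

>>> {"fn": "arm_command", "kwargs": {"gripper": [85, 85, 85, 85, 85], "dp": [[0, 0, 0], [0.87, -0.94, 0], [0.87, -0.94, 0], [0.87, -0.94, 0], [0.87, -0.94, 0]], "twist": [1, 0, 0, 0, 0]}}

```text
time: 44.98
tool_pos: [542.5, -150.5, 126.4]
tcp_rot: [-3.122, -0.011, -2.277]
contact_force: [0.1, -0.2, -0.1]
grip_width: 85.0
finger_force: 0.0
```

>>> {"fn": "arm_command", "kwargs": {"gripper": [85, 85, 85, 85, 85], "dp": [[0.87, -0.94, 0], [0.87, -0.94, 0], [0.87, -0.94, 0], [0.87, -0.94, 0], [0.87, -0.94, 0]], "twist": [0, 0, 0, 0, 0]}}

```text
time: 45.6
tool_pos: [561.1, -309.5, 129.8]
tcp_rot: [-3.123, -0.011, -2.277]
contact_force: [0.5, 0.1, -0.1]
grip_width: 85.2
finger_force: 0.0
```

>>> {"fn": "arm_command", "kwargs": {"gripper": [85, 85, 85, 85, 85], "dp": [[0.87, -0.94, 0], [0, 0, 0], [0, 0, 0], [0, 0, 0], [0, 0, 0]], "twist": [0, 1, 1, 1, 1]}}

```text
time: 46.22
tool_pos: [564.8, -340.3, 130.4]
tcp_rot: [-3.12, -0.004, -2.629]
contact_force: [0.7, -0.0, 0.7]
grip_width: 84.9
finger_force: 0.0
```

>>> {"fn": "arm_command", "kwargs": {"gripper": [85, 85, 85, 85, 85], "dp": [[0, 0, 0], [0, 0, 0], [0, 0, 0], [0, 0, 0], [0, 0, 0]], "twist": [1, 1, 1, 0.6, 0]}}

```text
time: 46.85
tool_pos: [564.9, -340.2, 130.4]
tcp_rot: [-3.12, 0.003, -2.94]
contact_force: [-0.1, -0.3, -0.4]
grip_width: 85.2
finger_force: 0.0
```

```bash
cat >> h.py <<'E'
def top(z,c,roi,t=None):
    t=capture('top') if t is None else t
    for b in blobs(t,c,roi,10)[:1]: print('top',c,rect(cam('top'),b,z))
    return t
E
python3 - <<'E'
from h import *
plates()
move(567,-341.7,5,np.pi+.2)
t=top(65.5,'green',(290,215,345,275)); top(14,'orange',(425,255,500,330),t); top(14,'blue',(420,200,460,250),t)
E
```

```text
yellow px [280, 67] xy [ 454.6 -392. ] sides 54.3 30.8 ang 0.188
orange px [498, 386] xy [ 684.2 -145.8] sides 245.3 15.9 ang -1.350
orange px [141, 319] xy [ 685.3 -481.3] sides 34.3 14.1 ang -0.641
blue px [24, 230] xy [ 627.6 -584. ] sides 106.5 38.5 ang -0.065
blue px [318, 227] xy [ 567.2 -341.5] sides 54.2 31.2 ang 0.214
at [ 564.9 -340.2  130.3] yaw -2.939 dp units [-0.06  0.03  5.01] twist units (if down) 0.03
top green (array([526.6061  , -22.884783], dtype=float32), np.float32(51.79497), np.float32(29.387085), np.float32(1.3131865))
```

>>> {"fn": "arm_command", "kwargs": {"gripper": [85, 85, 85, 85, 85], "dp": [[-0.06, 0.03, 1], [0, 0, 1], [0, 0, 1], [0, 0, 1], [0, 0, 0.5]], "twist": [0, 0, 0, 0, 0]}}

```text
time: 47.58
tool_pos: [566.4, -341.1, 16.1]
tcp_rot: [-3.121, 0.001, -2.94]
contact_force: [0.2, 0.7, 0.7]
grip_width: 85.0
finger_force: 0.0
```

>>> {"fn": "arm_command", "kwargs": {"gripper": [85, 85, 40, 40, 40], "dp": [[0, 0, 0.4], [0, 0, 0.1], [0, 0, 0], [0, 0, 0], [0, 0, 0]], "twist": [0, 0, 0, 0, 0]}}

```text
time: 48.2
tool_pos: [567.3, -342.0, 5.6]
tcp_rot: [-3.119, 0.003, -2.94]
contact_force: [-0.2, 0.3, -0.1]
grip_width: 59.6
finger_force: 0.0
```

>>> {"fn": "arm_command", "kwargs": {"gripper": [40, 40, 40, 40, 40], "dp": [[0, 0, 0], [0, 0, 0], [0, 0, 0], [0, 0, -0.4], [0, 0, -1]], "twist": [0, 0, 0, 0, 0]}}

```text
time: 48.82
tool_pos: [565.9, -340.4, 39.2]
tcp_rot: [-3.122, 0.0, -2.941]
contact_force: [0.7, -0.2, -0.5]
grip_width: 49.8
finger_force: 30.0
```

>>> {"fn": "arm_command", "kwargs": {"gripper": [40, 40, 40, 40, 40], "dp": [[0, 0, -1], [0, 0, -1], [0, 0, -1], [0, 0, -0.5], [0, 0, 0]], "twist": [0, 0, -1, -1, -1]}}

```text
time: 49.45
tool_pos: [566.7, -339.6, 129.5]
tcp_rot: [-3.117, -0.002, -2.676]
contact_force: [-0.3, -0.0, -0.6]
grip_width: 49.6
finger_force: 30.0
```

```bash
python3 - <<'E'
from h import *
print(get_obs()['joint_positions'].round(2))
move(527.5,-23.6,120,1.308+np.pi)
E
```

```text
[-0.65  0.66  1.27 -0.01  1.2  -2.68]
at [ 566.7 -339.6  129.5] yaw -2.676 dp units [-4.28 12.    0.08] twist units (if down) -9.65
```

>>> {"fn": "arm_command", "kwargs": {"gripper": [40, 40, 40, 40, 40], "dp": [[-0.36, 1, 0], [-0.36, 1, 0], [-0.36, 1, 0], [-0.36, 1, 0], [-0.36, 1, 0]], "twist": [0, 0, 0, 0, 0]}}

```text
time: 50.08
tool_pos: [550.4, -206.5, 125.0]
tcp_rot: [-3.12, -0.003, -2.679]
contact_force: [0.3, -0.5, -0.9]
grip_width: 49.7
finger_force: 30.0
```

>>> {"fn": "arm_command", "kwargs": {"gripper": [40, 40, 40, 40, 40], "dp": [[-0.36, 1, 0], [-0.36, 1, 0], [-0.36, 1, 0], [-0.36, 1, 0], [0, 0, 0]], "twist": [0, 0, 0, 0, -1]}}

```text
time: 50.7
tool_pos: [537.8, -99.9, 122.7]
tcp_rot: [-3.121, -0.005, -2.587]
contact_force: [0.3, -0.3, -0.8]
grip_width: 49.7
finger_force: 30.0
```

>>> {"fn": "arm_command", "kwargs": {"gripper": [40, 40, 40, 40, 40], "dp": [[0, 0, 0], [0, 0, 0], [0, 0, 0], [-0.68, 0.82, 0], [-0.68, 0.82, 0]], "twist": [-1, -1, -1, 0, 0]}}

```text
time: 51.32
tool_pos: [531.7, -48.6, 121.5]
tcp_rot: [-3.122, -0.01, -2.331]
contact_force: [0.0, 0.9, -0.6]
grip_width: 49.6
finger_force: 30.0
```

>>> {"fn": "arm_command", "kwargs": {"gripper": [40, 40, 40, 40, 40], "dp": [[-0.68, 0.82, 0], [0, 0, 0], [0, 0, 0], [0, 0, 0.3], [0, 0, 0.3]], "twist": [0, -1, -1, -1, -1]}}

```text
time: 51.95
tool_pos: [528.8, -22.8, 105.9]
tcp_rot: [-3.127, -0.016, -1.978]
contact_force: [-1.2, -0.2, -0.7]
grip_width: 49.6
finger_force: 30.0
```

>>> {"fn": "arm_command", "kwargs": {"gripper": [40, 40, 40, 40, 40], "dp": [[0, 0, 0.3], [0, 0, 0], [0, 0, 0], [0, 0, 0], [0, 0, 0]], "twist": [-1, -0.6, 0, 0, 0]}}

```text
time: 52.58
tool_pos: [528.9, -23.0, 98.3]
tcp_rot: [-3.129, -0.018, -1.842]
contact_force: [0.1, -0.4, -0.6]
grip_width: 49.5
finger_force: 30.0
```

```bash
python3 - <<'E'
from h import *
move(527.5,-23.6,71,1.308+np.pi)
E
```

```text
at [528.9 -23.   98.3] yaw -1.842 dp units [0.02 0.06 1.09] twist units (if down) -0.09
```

>>> {"fn": "arm_command", "kwargs": {"gripper": [40, 40, 40, 40, 40], "dp": [[0.02, 0.06, 0.5], [0, 0, 0.4], [0, 0, 0.1], [0, 0, 0.05], [0, 0, 0]], "twist": [-0.08, 0, 0, 0, 0]}}

```text
time: 53.2
tool_pos: [527.5, -23.6, 71.9]
tcp_rot: [-3.129, -0.018, -1.834]
contact_force: [-0.1, 0.4, -1.0]
grip_width: 49.7
finger_force: 30.0
```

>>> {"fn": "arm_command", "kwargs": {"gripper": [40, 40, 40, 40, 40], "dp": [[0, 0, 0.05], [0, 0, 0], [0, 0, 0], [0, 0, 0], [0, 0, 0]], "twist": [0, 0, 0, 0, 0]}}

```text
time: 53.82
tool_pos: [527.7, -23.7, 70.9]
tcp_rot: [-3.129, -0.018, -1.834]
contact_force: [0.1, -1.8, 4.3]
grip_width: 49.5
finger_force: 30.0
```

Contact. Orange now lies too near the beaker for the gripper body across its short side. I will grip it across its long side (75 mm), set it down clear and regrasp it.

>>> {"fn": "arm_command", "kwargs": {"gripper": [85, 85, 85, 85, 85], "dp": [[0, 0, -0.02], [0, 0, 0], [0, 0, 0], [0, 0, 0], [0, 0, -0.3]], "twist": [0, 0, 0, 0, 0]}}

```text
time: 54.45
tool_pos: [526.9, -23.4, 78.4]
tcp_rot: [-3.131, -0.019, -1.834]
contact_force: [0.4, 0.2, -0.7]
grip_width: 84.5
finger_force: 0.0
```

>>> {"fn": "arm_command", "kwargs": {"gripper": [91, 91, 91, 91, 91], "dp": [[0, 0, -0.8], [0, 0, -1], [0, 0, -0.5], [0, 0, 0], [0, 0, 0]], "twist": [0, 1, 1, 1, 1]}}

```text
time: 55.08
tool_pos: [527.2, -22.3, 136.9]
tcp_rot: [-3.123, -0.013, -2.186]
contact_force: [0.0, 0.5, 0.9]
grip_width: 90.8
finger_force: 0.0
```

>>> {"fn": "arm_command", "kwargs": {"gripper": [91, 91, 91, 91, 91], "dp": [[0, 0, 0], [0.94, -0.52, 0], [0.94, -0.52, 0], [0.94, -0.52, 0], [0.94, -0.52, 0]], "twist": [1, 0, 0, 0, 0]}}

```text
time: 55.7
tool_pos: [506.1, -128.5, 138.7]
tcp_rot: [-3.122, -0.011, -2.27]
contact_force: [0.3, 0.7, 0.6]
grip_width: 90.8
finger_force: 0.0
```

>>> {"fn": "arm_command", "kwargs": {"gripper": [91, 91, 91, 91, 91], "dp": [[0.94, -0.52, 0], [0, 0, 0], [0, 0, 0], [0, 0, 0], [0, 0, 0]], "twist": [0, 1, 1, 1, 1]}}

```text
time: 56.32
tool_pos: [501.1, -154.1, 139.2]
tcp_rot: [-3.12, -0.004, -2.622]
contact_force: [0.2, 0.4, -0.3]
grip_width: 91.1
finger_force: 0.0
```

>>> {"fn": "arm_command", "kwargs": {"gripper": [91, 91, 91, 91, 91], "dp": [[0, 0, 0], [0, 0, 0], [0, 0, 0], [0, 0, 0], [0, 0, 0]], "twist": [1, 1, 1, 1, 1]}}

```text
time: 56.95
tool_pos: [501.2, -154.0, 139.2]
tcp_rot: [-3.12, 0.005, -3.058]
contact_force: [-0.2, -0.6, -0.6]
grip_width: 90.6
finger_force: 0.0
```

>>> {"fn": "arm_command", "kwargs": {"gripper": [91, 91, 91, 91, 91], "dp": [[0, 0, 0], [0, 0, 0], [0, 0, 0], [0, 0, 0], [0, 0, 0]], "twist": [1, 1, 1, 1, 1]}}

```text
time: 57.58
tool_pos: [501.2, -154.0, 139.2]
tcp_rot: [-3.124, 0.014, 2.788]
contact_force: [-0.4, -0.2, 1.0]
grip_width: 90.9
finger_force: 0.0
```

>>> {"fn": "arm_command", "kwargs": {"gripper": [91, 91, 91, 91, 91], "dp": [[0, 0, 0], [0, 0, 0], [0, 0, 0], [0, 0, 0], [0, 0, 0]], "twist": [1, 1, 1, 1, 1]}}

```text
time: 58.2
tool_pos: [501.1, -154.0, 139.2]
tcp_rot: [-3.132, 0.02, 2.352]
contact_force: [-0.4, -0.5, -0.1]
grip_width: 90.8
finger_force: 0.0
```

>>> {"fn": "arm_command", "kwargs": {"gripper": [91, 91, 91, 91, 91], "dp": [[0, 0, 0], [0, 0, 0], [0, 0, 0], [0, 0, 0], [0, 0, 0]], "twist": [1, 1, 1, 1, 1]}}

```text
time: 58.82
tool_pos: [501.1, -154.0, 139.2]
tcp_rot: [-3.141, 0.022, 1.916]
contact_force: [0.1, 0.1, -0.5]
grip_width: 91.0
finger_force: 0.0
```

>>> {"fn": "arm_command", "kwargs": {"gripper": [91, 91, 91, 91, 91], "dp": [[0, 0, 0], [0, 0, 0], [-1, -0.4, 0], [-1, -0.4, 0], [-1, -0.4, 0]], "twist": [1, 0.9, 0, 0, 0]}}

```text
time: 59.45
tool_pos: [485.1, -233.9, 140.8]
tcp_rot: [3.138, 0.022, 1.753]
contact_force: [-0.2, -0.2, 0.8]
grip_width: 91.2
finger_force: 0.0
```

>>> {"fn": "arm_command", "kwargs": {"gripper": [91, 91, 91, 91, 91], "dp": [[-1, -0.4, 0], [-1, -0.4, 0], [-1, -0.4, 0], [-1, -0.4, 0], [-1, -0.4, 0]], "twist": [0, 0, 0, 0, 0]}}

```text
time: 60.08
tool_pos: [458.4, -366.0, 143.4]
tcp_rot: [3.138, 0.022, 1.753]
contact_force: [0.7, -0.3, -0.2]
grip_width: 91.0
finger_force: 0.0
```

```bash
python3 - <<'E'
from h import *
plates(name='w5')
t=top(79.5,'blue',(290,210,345,275)); T=cam('top')
top(14,'orange',(425,255,500,330),t)
print(onz(T,(504.3,248),90))
move(454.3,-391.8,5,np.pi/2+.185)
E
```

```text
yellow px [174, 82] xy [ 331.7 -279.9] sides 44.1 14.3 ang 0.757
yellow px [308, 251] xy [ 454.9 -396.4] sides 53.0 21.7 ang 0.181
orange px [169, 64] xy [ 327.9 -268. ] sides 73.4 56.2 ang -0.217
top blue (array([526.4884  , -22.500385], dtype=float32), np.float32(51.878902), np.float32(28.8382), np.float32(1.3017551))
top orange (array([ 463.20972, -389.75073], dtype=float32), np.float32(32.50539), np.float32(28.350672), np.float32(0.1596694))
[ 508.32757023 -472.51244211   90.        ]
at [ 458.  -367.6  143.3] yaw 1.750 dp units [-0.8  -0.34  5.55] twist units (if down) -0.06
```

View pics/w5.png

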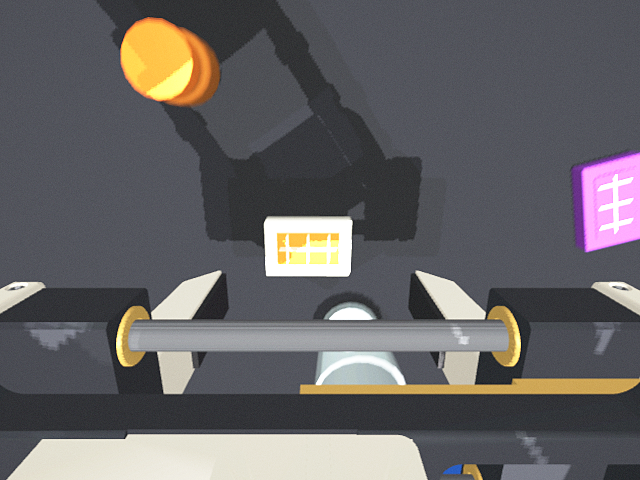

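Pile fine (blue at 526.5, −22.5). The view shows orange centred at (308,246), with the beaker behind the fingers' bar. I go down slightly off centre, away from the beaker.

>>> {"fn": "arm_command", "kwargs": {"gripper": [91, 91, 91, 91, 91], "dp": [[-0.6, -0.34, 1], [0, 0, 1], [0, 0, 1], [0, 0, 1], [0, 0, 0.6]], "twist": [0, 0, 0, 0, 0]}}

```text
time: 60.8
tool_pos: [453.6, -382.8, 27.2]
tcp_rot: [3.139, 0.02, 1.753]
contact_force: [-0.7, -1.0, -0.4]
grip_width: 91.0
finger_force: 0.0
```

>>> {"fn": "arm_command", "kwargs": {"gripper": [91, 91, 91, 65, 65], "dp": [[0, 0, 0.5], [0, 0, 0.4], [0, 0, 0], [0, 0, 0], [0, 0, 0]], "twist": [0, 0, 0, 0, 0]}}

```text
time: 61.42
tool_pos: [454.1, -384.6, 6.2]
tcp_rot: [3.138, 0.023, 1.753]
contact_force: [-1.2, 0.3, 0.1]
grip_width: 75.5
finger_force: 0.3
```

>>> {"fn": "arm_command", "kwargs": {"gripper": [65, 65, 65, 65, 65], "dp": [[0, 0, 0], [0, 0, 0], [0, 0, 0], [0, 0, -0.5], [0, 0, -1]], "twist": [0, 0, 0, 0, 0]}}

```text
time: 62.05
tool_pos: [452.9, -382.7, 42.8]
tcp_rot: [3.14, 0.019, 1.753]
contact_force: [0.3, 0.5, -0.9]
grip_width: 75.0
finger_force: 30.0
```

>>> {"fn": "arm_command", "kwargs": {"gripper": [65, 65, 65, 65, 65], "dp": [[1, 0.2, 0], [1, 0.2, 0], [1, 0.2, 0], [1, 0.2, 0], [1, 0.2, 0]], "twist": [0, 0, 0, 0, 0]}}

```text
time: 62.68
tool_pos: [455.5, -255.2, 40.9]
tcp_rot: [3.139, 0.022, 1.753]
contact_force: [-0.8, 0.7, -1.1]
grip_width: 74.8
finger_force: 30.0
```

>>> {"fn": "arm_command", "kwargs": {"gripper": [65, 65, 65, 65, 65], "dp": [[1, 0.2, 0], [0, 0, 0.6], [0, 0, 0.4], [0, 0, 0.15], [0, 0, 0]], "twist": [0, 0, 0, 0, 0]}}

```text
time: 63.3
tool_pos: [455.9, -231.7, 10.7]
tcp_rot: [3.139, 0.021, 1.752]
contact_force: [-1.1, 0.3, -0.9]
grip_width: 74.9
finger_force: 30.0
```

>>> {"fn": "arm_command", "kwargs": {"gripper": [65, 65, 65, 91, 91], "dp": [[0, 0, 0.1], [0, 0, 0.06], [0, 0, 0], [0, 0, 0], [0, 0, 0]], "twist": [0, 0, 0, 0, 0]}}

```text
time: 63.92
tool_pos: [456.3, -231.3, 7.3]
tcp_rot: [3.139, 0.022, 1.753]
contact_force: [0.1, -0.4, -0.6]
grip_width: 88.8
finger_force: 0.0
```

>>> {"fn": "arm_command", "kwargs": {"gripper": [91, 91, 91, 91, 91], "dp": [[0, 0, 0], [0, 0, -0.5], [0, 0, -1], [0, 0, -1], [0, 0, -1]], "twist": [0, 0, 0, -1, -1]}}

```text
time: 64.55
tool_pos: [455.7, -229.4, 96.3]
tcp_rot: [-3.141, 0.023, 1.93]
contact_force: [-0.4, -0.1, -0.9]
grip_width: 91.1
finger_force: 0.0
```

>>> {"fn": "arm_command", "kwargs": {"gripper": [91, 91, 91, 91, 91], "dp": [[0, 0, -1], [0, 0, 0], [0, 0, 0], [0, 0, 0], [0, 0, 0]], "twist": [-1, -1, -1, -1, -1]}}

```text
time: 65.18
tool_pos: [455.5, -228.9, 120.6]
tcp_rot: [-3.132, 0.02, 2.367]
contact_force: [0.0, -0.4, 0.5]
grip_width: 91.0
finger_force: 0.0
```

>>> {"fn": "arm_command", "kwargs": {"gripper": [91, 91, 91, 91, 91], "dp": [[0, 0, 0], [0, 0, 0], [0, 0, 0], [0, 0, 0], [0, 0, 0]], "twist": [-1, -1, -1, -1, -1]}}

```text
time: 65.8
tool_pos: [455.5, -228.9, 120.6]
tcp_rot: [-3.124, 0.014, 2.803]
contact_force: [0.4, 0.5, -0.3]
grip_width: 90.9
finger_force: 0.0
```

>>> {"fn": "arm_command", "kwargs": {"gripper": [91, 91, 91, 91, 91], "dp": [[0, 0, 0], [0, 0, 0], [0, 0, 0], [0, 0, 0], [0, 0, 0]], "twist": [-1, -1, -1, -1, -1]}}

```text
time: 66.42
tool_pos: [455.5, -228.9, 120.6]
tcp_rot: [-3.12, 0.005, -3.044]
contact_force: [0.5, 0.7, 0.0]
grip_width: 91.1
finger_force: 0.0
```

```bash
python3 - <<'E'
from h import *
o,im,C=plates(cols=('orange',))
for b in blobs(im,'white',None,800,9)[:5]: print(cv2.boundingRect(b),rect(C,b,14))
move(457,-238.5,5,np.pi+.181)
E
```

```text
orange px [307, 229] xy [ 457.5 -238.4] sides 54.2 31.0 ang 0.183
orange px [291, 63] xy [ 340.  -261.7] sides 54.9 35.0 ang -0.569
(7, 434, 420, 46) (array([ 704.6415 , -315.68738], dtype=float32), np.float32(434.80652), np.float32(58.834415), np.float32(-1.445083))
(416, 206, 224, 113) (array([466.75854 , -54.769363], dtype=float32), np.float32(187.38882), np.float32(96.97156), np.float32(-1.4307135))
(411, 0, 91, 115) (array([ 323.87747, -149.40732], dtype=float32), np.float32(72.17462), np.float32(48.68062), np.float32(-0.009473205))
(271, 179, 72, 97) (array([ 456.526  , -238.47284], dtype=float32), np.float32(77.04417), np.float32(50.34072), np.float32(0.18276536))
(0, 232, 62, 81) (array([ 523.64185, -468.48596], dtype=float32), np.float32(82.34473), np.float32(50.26362), np.float32(-0.17100859))
at [ 455.5 -228.9  120.5] yaw -3.041 dp units [ 0.   -0.29  4.63] twist units (if down) -0.92
```

>>> {"fn": "arm_command", "kwargs": {"gripper": [91, 91, 91, 91, 91], "dp": [[0, -0.29, 1], [0, 0, 1], [0, 0, 1], [0, 0, 0.8], [0, 0, 0.5]], "twist": [-0.92, 0, 0, 0, 0]}}

```text
time: 67.1
tool_pos: [456.7, -238.3, 12.0]
tcp_rot: [-3.12, 0.003, -2.968]
contact_force: [1.0, -0.1, 0.8]
grip_width: 90.8
finger_force: 0.0
```

>>> {"fn": "arm_command", "kwargs": {"gripper": [91, 40, 40, 40, 40], "dp": [[0, 0, 0.3], [0, 0, 0], [0, 0, 0], [0, 0, 0], [0, 0, 0]], "twist": [0, 0, 0, 0, 0]}}

```text
time: 67.72
tool_pos: [457.1, -238.6, 5.2]
tcp_rot: [-3.119, 0.003, -2.967]
contact_force: [-0.2, 0.0, 0.4]
grip_width: 55.8
finger_force: 0.0
```

>>> {"fn": "arm_command", "kwargs": {"gripper": [40, 40, 40, 40, 40], "dp": [[0, 0, 0], [0, 0, 0], [0, 0, 0], [0, 0, -0.5], [0, 0, -1]], "twist": [0, 0, 0, 0, 0]}}

```text
time: 68.35
tool_pos: [456.0, -237.3, 42.4]
tcp_rot: [-3.122, 0.001, -2.967]
contact_force: [-0.1, -0.1, -0.2]
grip_width: 49.6
finger_force: 30.0
```

>>> {"fn": "arm_command", "kwargs": {"gripper": [40, 40, 40, 40, 40], "dp": [[0, 0, -1], [0, 0, -1], [0, 0, -1], [0, 0, -0.3], [-0.93, 0.77, 0]], "twist": [-1, -1, -1, -1, 0]}}

```text
time: 68.97
tool_pos: [466.9, -208.9, 125.8]
tcp_rot: [-3.118, -0.004, -2.619]
contact_force: [-0.1, -0.5, -0.5]
grip_width: 49.7
finger_force: 30.0
```

>>> {"fn": "arm_command", "kwargs": {"gripper": [40, 40, 40, 40, 40], "dp": [[-0.93, 0.77, 0], [-0.93, 0.77, 0], [-0.93, 0.77, 0], [-0.93, 0.77, 0], [0, 0, 0]], "twist": [0, 0, 0, 0, -1]}}

```text
time: 69.6
tool_pos: [508.9, -92.6, 122.7]
tcp_rot: [-3.121, -0.006, -2.526]
contact_force: [-0.2, -0.1, -1.2]
grip_width: 49.6
finger_force: 30.0
```

>>> {"fn": "arm_command", "kwargs": {"gripper": [40, 40, 40, 40, 40], "dp": [[0, 0, 0], [0, 0, 0], [-0.89, 0.45, 0], [-0.89, 0.45, 0], [-0.89, 0.45, 0]], "twist": [-1, -1, 0, 0, 0]}}

```text
time: 70.22
tool_pos: [531.9, -22.8, 121.4]
tcp_rot: [-3.122, -0.01, -2.356]
contact_force: [0.5, 0.0, -0.5]
grip_width: 49.7
finger_force: 30.0
```

>>> {"fn": "arm_command", "kwargs": {"gripper": [40, 40, 40, 40, 40], "dp": [[0, 0, 0], [0, 0, 0], [0, 0, 0], [0, 0, 0], [0, 0, 0]], "twist": [-1, -1, -1, -1, -1]}}

```text
time: 70.85
tool_pos: [531.7, -23.4, 121.4]
tcp_rot: [-3.128, -0.017, -1.917]
contact_force: [0.1, 0.5, -1.2]
grip_width: 49.8
finger_force: 30.0
```

```bash
python3 - <<'E'
from h import *
move(527.5,-23.6,86,1.308+np.pi)
E
```

```text
at [531.7 -23.4 121.4] yaw -1.917 dp units [0.04 0.18 1.42] twist units (if down) -0.95
```

>>> {"fn": "arm_command", "kwargs": {"gripper": [40, 40, 40, 40, 40], "dp": [[0.04, 0.18, 0.6], [0, 0, 0.5], [0, 0, 0.2], [0, 0, 0.1], [0, 0, 0]], "twist": [-0.95, 0, 0, 0, 0]}}

```text
time: 71.47
tool_pos: [527.7, -23.6, 85.9]
tcp_rot: [-3.129, -0.018, -1.837]
contact_force: [0.1, 0.3, -0.7]
grip_width: 49.5
finger_force: 30.0
```

>>> {"fn": "arm_command", "kwargs": {"gripper": [40, 40, 40, 40, 40], "dp": [[0, 0, 0.05], [0, 0, 0.05], [0, 0, 0], [0, 0, 0], [0, 0, 0]], "twist": [0, 0, 0, 0, 0]}}

```text
time: 72.1
tool_pos: [528.1, -23.9, 84.5]
tcp_rot: [-3.128, -0.018, -1.837]
contact_force: [-1.4, -0.3, 6.5]
grip_width: 49.6
finger_force: 30.0
```

The last plate is on the pile. I release it, rise clear, pass on the robot side of the jaw and look at the handle.

>>> {"fn": "arm_command", "kwargs": {"gripper": [85, 85, 85, 85, 85], "dp": [[0, 0, -0.02], [0, 0, 0], [0, 0, 0], [0, 0, 0], [0, 0, -0.3]], "twist": [0, 0, 0, 0, 0]}}

```text
time: 72.72
tool_pos: [527.1, -23.4, 91.1]
tcp_rot: [-3.131, -0.018, -1.837]
contact_force: [-0.2, 0.3, 0.6]
grip_width: 84.9
finger_force: 0.0
```

>>> {"fn": "arm_command", "kwargs": {"gripper": [85, 85, 0, 0, 0], "dp": [[0, 0, -0.8], [0, 0, -1], [0, 0, -1], [0, 0, -1], [0, 0, -1]], "twist": [0, 0, 0, 0, 0]}}

```text
time: 73.35
tool_pos: [526.6, -20.9, 212.7]
tcp_rot: [-3.129, -0.018, -1.837]
contact_force: [0.0, 1.0, -0.4]
grip_width: 59.5
finger_force: 0.0
```

>>> {"fn": "arm_command", "kwargs": {"gripper": [0, 0, 0, 0, 0], "dp": [[0, 1, 0], [0, 1, 0], [0, 1, 0], [0, 1, 0], [-1, 0, 0]], "twist": [0, 0, 0, 0, 0]}}

```text
time: 73.97
tool_pos: [435.3, 29.2, 210.4]
tcp_rot: [-3.129, -0.019, -1.838]
contact_force: [0.3, -0.5, -0.9]
grip_width: 9.9
finger_force: 0.0
```

>>> {"fn": "arm_command", "kwargs": {"gripper": [0, 0, 0, 0, 0], "dp": [[-1, 0, 0], [-1, 0, 0], [-1, 0, 0], [-1, 0, 0], [-1, 0, 0]], "twist": [0, 0, 0, 0, 0]}}

```text
time: 74.6
tool_pos: [469.8, 150.8, 207.9]
tcp_rot: [-3.129, -0.018, -1.837]
contact_force: [-0.1, 0.8, 0.0]
grip_width: 0.5
finger_force: 0.0
```

>>> {"fn": "arm_command", "kwargs": {"gripper": [0, 0, 0, 0, 0], "dp": [[-1, 0, 0], [-1, 0, 0], [-1, 0, 0], [-1, 0, 0], [-1, 0, 0]], "twist": [0, 0, 0, 0, 0]}}

```text
time: 75.22
tool_pos: [502.6, 271.4, 205.6]
tcp_rot: [-3.129, -0.018, -1.837]
contact_force: [0.7, -0.2, -0.1]
grip_width: 0.3
finger_force: 0.0
```

```bash
python3 - <<'E'
from h import *
o=get_obs(); im=capture('wrist'); print(o['tool_pos'],o['tcp_rot']); np.save('w6o.npy',np.r_[o['tool_pos'],o['tcp_rot']])
cv2.imwrite('pics/w6.png',im[:,:,::-1])
t=top(93.5,'orange',(280,200,350,285)); s=capture('scene'); cv2.imwrite('pics/s6f.png',s[:,:,::-1])
C=cam('wrist',o)
cs=blobs(im,'red',None,50)[0]; print('red wrist',cv2.boundingRect(cs),rect(C,cs,80))
E
```

```text
[502.61285096 271.37823278 205.58681162] [-3.12920961 -0.01813436 -1.836613  ]
red wrist (192, 219, 33, 92) (array([607.2395 , 283.39252], dtype=float32), np.float32(86.618546), np.float32(28.638542), np.float32(1.2059046))
```

View pics/w6.png

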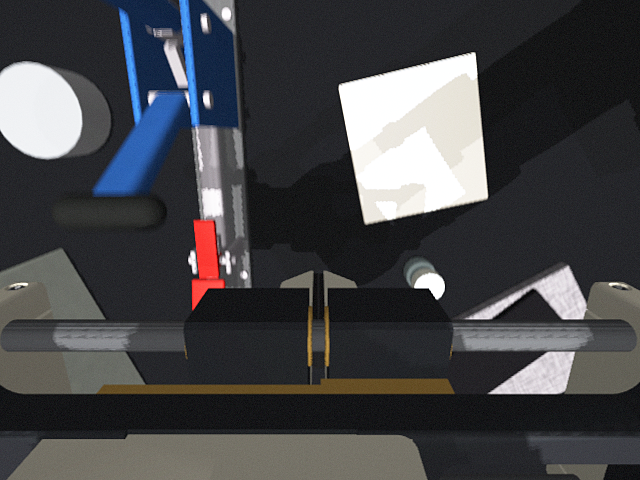

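The T-grip bar runs (54–165, 211), the handle is blue, and the red lever's inner arm is at (205,250).

```bash
python3 - <<'E'
from h import *
v=np.load('w6o.npy'); o=dict(tool_pos=v[:3],tcp_rot=v[3:]); C=cam('wrist',o)
b=np.array([527.5,-23.6]); cy=np.array([np.cos(1.308),np.sin(1.308)]); cx=np.array([cy[1],-cy[0]])
g=lambda P:(round(float((P[:2]-b)@cx),1),round(float((P[:2]-b)@cy),1))
for z in (195,200,205):
    l,r,c=[onz(C,u,z) for u in ((54,211),(165,211),(109.5,211))]; print(z,np.linalg.norm(l-r),c,g(c))
# inner end of red beam and cheeks end for reference
print('red inner top',g(onz(C,(204,221),72)),g(onz(C,(205,280),80)))
print('cheek far end',g(onz(C,(238,127),124)),g(onz(C,(188,127),124)))
print('tile',rect(C,blobs(cv2.cvtColor(cv2.imread('pics/w6.png'),4),'white',(330,40,500,240),800,15)[0],8))
s=cv2.cvtColor(cv2.imread('pics/s6f.png'),4); S=cam('scene')
for c in blobs(s,'orange',(300,230,350,290),10): print('orange s',rect(S,c,93.5))
P=np.r_[b+cy*350,81]; print('pad px scene/top expected',P,proj(S,P),proj(cam('top'),P),proj(C,P))
cv2.imwrite('pics/s6.png',cv2.resize(s[190:390,290:490],None,fx=3,fy=3)[:,:,::-1])
E
```

```text
195 56.35797239941638 [593.97910561 207.87800884 195.        ] (4.1, 240.8)
200 54.70505400988092 [590.65663446 207.62941415 200.        ] (0.9, 239.7)
205 53.05213562034544 [587.33416331 207.38081945 205.        ] (-2.2, 238.6)
red inner top (-0.1, 276.9) (1.2, 329.1)
cheek far end (-47.1, 199.3) (-13.6, 199.2)
tile (array([393.77548, 234.01642], dtype=float32), np.float32(141.83339), np.float32(130.3306), np.float32(1.522668))
orange s (array([530.5291  , -23.156992], dtype=float32), np.float32(51.818607), np.float32(29.68451), np.float32(1.2935907))
pad px scene/top expected [618.42365991 314.38356183  81.        ] [415.19847144 355.36920914] [170.36500162 206.01642827] [208.12147964 301.83998988]
```

View pics/s6.png

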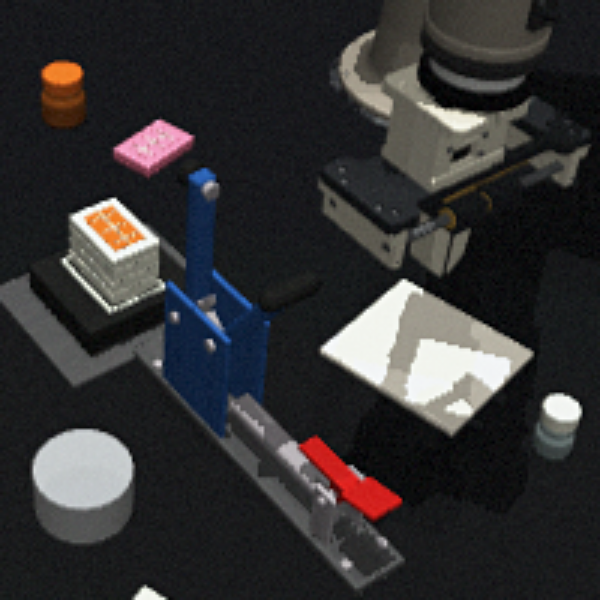

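The picture shows a tidy pile of four. The grip's centre comes out on the clamp's axis at y = 239.7, so its pivot is at y = 180.3. I move over it.

>>> {"fn": "arm_command", "kwargs": {"gripper": [0, 0, 0, 0, 0], "dp": [[0, 0, -0.7], [0.36, -1, 0], [0.36, -1, 0], [0.36, -1, 0], [0.36, -1, 0]], "twist": [0, 0, 0, 0, 0]}}

```text
time: 76.0
tool_pos: [589.7, 208.3, 224.9]
tcp_rot: [-3.13, -0.019, -1.837]
contact_force: [1.0, 0.1, -0.2]
grip_width: 0.4
finger_force: 0.0
```

```bash
cat >> h.py <<'E'
B=np.array([527.5,-23.6]); CY=np.array([np.cos(1.308),np.sin(1.308)]); CX=np.array([CY[1],-CY[0]])
def clamp(x,y): return B+CX*x+CY*y
def where():
    o=get_obs(); d=o['tool_pos'][:2]-B; print('clamp xy',(d@CX).round(1),(d@CY).round(1),'z',o['tool_pos'][2].round(1))
E
python3 - <<'E'
from h import *
where()
for th in (0,.3,.6,.9,1.22):
    move(*clamp(0,182+110*np.cos(1-th)),116+110*np.sin(1-th),1.308+np.pi)
E
```

```text
clamp xy -0.2 240.1 z 224.9
at [589.7 208.3 224.9] yaw -1.837 dp units [-0.07  0.    0.65] twist units (if down) -0.04
at [589.7 208.3 224.9] yaw -1.837 dp units [-1.07  0.02  1.5 ] twist units (if down) -0.04
at [589.7 208.3 224.9] yaw -1.837 dp units [-1.78  0.03  2.61] twist units (if down) -0.04
at [589.7 208.3 224.9] yaw -1.837 dp units [-2.13  0.05  3.88] twist units (if down) -0.04
at [589.7 208.3 224.9] yaw -1.837 dp units [-2.07  0.06  5.28] twist units (if down) -0.04
```

>>> {"fn": "arm_command", "kwargs": {"gripper": [0, 0, 0, 0, 0], "dp": [[-0.07, 0, 0.6], [-0.5, 0, 0.42], [-0.5, 0, 0.48], [-0.37, 0, 0.55], [-0.34, 0, 0.56]], "twist": [0, 0, 0, 0, 0]}}

```text
time: 76.62
tool_pos: [600.9, 253.1, 157.4]
tcp_rot: [-3.13, -0.018, -1.835]
contact_force: [1.1, 2.4, 3.1]
grip_width: 0.2
finger_force: 1.3
```

```bash
python3 - <<'E'
from h import *
where(); s=capture('scene'); cv2.imwrite('pics/s7.png',cv2.resize(s[210:390,300:480],None,fx=3,fy=3)[:,:,::-1])
E
```

```text
clamp xy -1.0 286.2 z 157.4
```

View pics/s7.png

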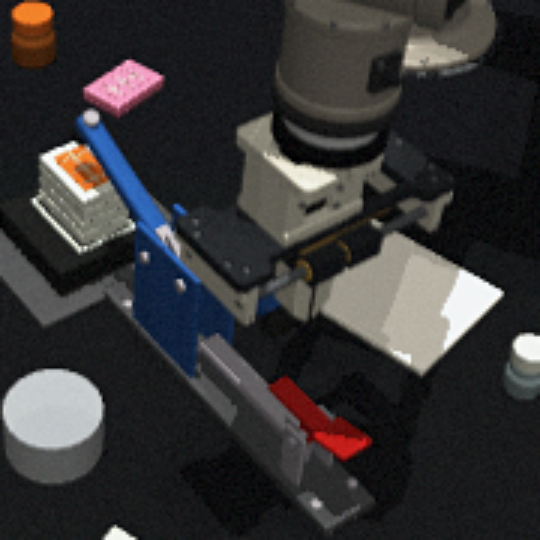

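The jaw is coming down with the handle. I continue along the arc.

>>> {"fn": "arm_command", "kwargs": {"gripper": [0, 0, 0, 0, 0], "dp": [[-0.15, 0, 0.5], [-0.1, 0, 0.5], [0, 0, 0.4], [0, 0, 0.4], [0, 0, 0.3]], "twist": [0, 0, 0, 0, 0]}}

```text
time: 77.3
tool_pos: [603.7, 256.8, 105.6]
tcp_rot: [-3.129, -0.017, -1.837]
contact_force: [1.0, 1.3, 3.5]
grip_width: 0.3
finger_force: 1.2
```

>>> {"fn": "arm_command", "kwargs": {"gripper": [0, 0, 0, 0, 0], "dp": [[0.04, 0, 0.2], [0.04, 0, 0.15], [0, 0, 0.1], [0, 0, 0], [0, 0, 0]], "twist": [0, 0, 0, 0, 0]}}

```text
time: 77.92
tool_pos: [603.2, 254.2, 94.7]
tcp_rot: [-3.129, -0.018, -1.837]
contact_force: [0.5, -0.1, -0.4]
grip_width: 0.5
finger_force: 0.0
```

```bash
python3 - <<'E'
from h import *
where()
E
```

```text
clamp xy 0.9 287.9 z 94.7
```

>>> {"fn": "arm_command", "kwargs": {"gripper": [0, 0, 0, 0, 0], "dp": [[0, 0, 0.08], [0, 0, 0.06], [0, 0, 0], [0, 0, 0], [0, 0, 0]], "twist": [0, 0, 0, 0, 0]}}

```text
time: 78.55
tool_pos: [603.3, 254.3, 91.8]
tcp_rot: [-3.129, -0.018, -1.837]
contact_force: [-0.8, -0.6, 5.2]
grip_width: 0.3
finger_force: 2.8
```

>>> {"fn": "arm_command", "kwargs": {"gripper": [0, 0, 0, 0, 0], "dp": [[0, 0, -0.3], [0, 0, -0.7], [0, 0, -1], [0, 0, -1], [0, 0, 0]], "twist": [0, 0, 0, 0, 0]}}

```text
time: 79.18
tool_pos: [603.9, 256.3, 169.2]
tcp_rot: [-3.125, -0.015, -1.837]
contact_force: [0.1, 0.5, 0.1]
grip_width: 0.4
finger_force: 0.0
```

```bash
python3 - <<'E'
from h import *
where(); s=capture('scene'); cv2.imwrite('pics/s8.png',cv2.resize(s[210:390,300:480],None,fx=3,fy=3)[:,:,::-1])
move(*clamp(0,358),140,1.308+np.pi)
E
```

```text
clamp xy 1.1 290.1 z 169.2
at [603.  255.9 167.2] yaw -1.837 dp units [-2.76  0.03  1.04] twist units (if down) -0.03
```

View pics/s8.png

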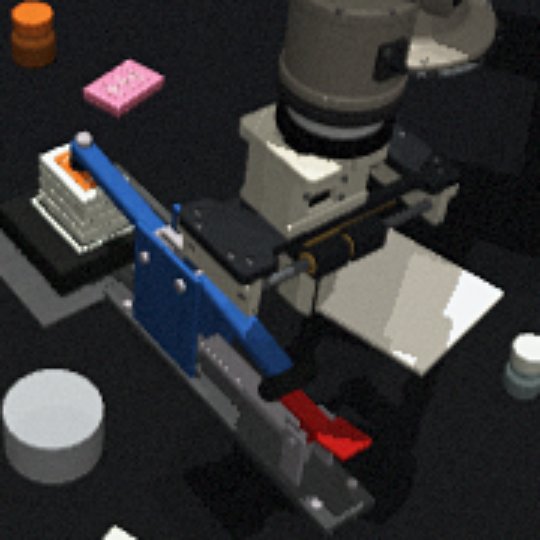

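Locked: the handle is down and the jaw is on the pile. I move over the paddle with the fingers slightly open and wait over 5 s without touching anything.

>>> {"fn": "arm_command", "kwargs": {"gripper": [12, 12, 12, 12, 12], "dp": [[-0.95, 0, 0.3], [-0.95, 0, 0.3], [-0.9, 0, 0.3], [0, 0, 0], [0, 0, 0]], "twist": [0, 0, 0, 0, 0]}}

```text
time: 79.85
tool_pos: [620.7, 322.1, 141.6]
tcp_rot: [-3.131, -0.02, -1.837]
contact_force: [-0.6, 0.1, 0.3]
grip_width: 11.7
finger_force: 0.0
```

>>> {"fn": "arm_command", "kwargs": {"gripper": [12, 12, 12, 12, 12], "dp": [[0, 0, 0], [0, 0, 0], [0, 0, 0], [0, 0, 0], [0, 0, 0]], "twist": [0, 0, 0, 0, 0]}}

```text
time: 80.47
tool_pos: [621.1, 322.8, 142.3]
tcp_rot: [-3.13, -0.018, -1.837]
contact_force: [0.1, 0.7, -0.1]
grip_width: 12.1
finger_force: 0.0
```

>>> {"fn": "arm_command", "kwargs": {"gripper": [12, 12, 12, 12, 12], "dp": [[0, 0, 0], [0, 0, 0], [0, 0, 0], [0, 0, 0], [0, 0, 0]], "twist": [0, 0, 0, 0, 0]}}

```text
time: 81.1
tool_pos: [621.1, 322.8, 142.3]
tcp_rot: [-3.13, -0.018, -1.837]
contact_force: [0.8, -0.7, -0.3]
grip_width: 11.9
finger_force: 0.0
```

>>> {"fn": "arm_command", "kwargs": {"gripper": [12, 12, 12, 12, 12], "dp": [[0, 0, 0], [0, 0, 0], [0, 0, 0], [0, 0, 0], [0, 0, 0]], "twist": [0, 0, 0, 0, 0]}}

```text
time: 81.72
tool_pos: [621.1, 322.8, 142.3]
tcp_rot: [-3.13, -0.018, -1.837]
contact_force: [-0.0, 0.4, -0.1]
grip_width: 12.0
finger_force: 0.0
```

>>> {"fn": "arm_command", "kwargs": {"gripper": [12, 12, 12, 12, 12], "dp": [[0, 0, 0], [0, 0, 0], [0, 0, 0], [0, 0, 0], [0, 0, 0]], "twist": [0, 0, 0, 0, 0]}}

```text
time: 82.35
tool_pos: [621.1, 322.8, 142.2]
tcp_rot: [-3.13, -0.018, -1.837]
contact_force: [0.3, -0.3, 0.3]
grip_width: 12.1
finger_force: 0.0
```

>>> {"fn": "arm_command", "kwargs": {"gripper": [12, 12, 12, 12, 12], "dp": [[0, 0, 0], [0, 0, 0], [0, 0, 0], [0, 0, 0], [0, 0, 0]], "twist": [0, 0, 0, 0, 0]}}

```text
time: 82.98
tool_pos: [621.1, 322.8, 142.2]
tcp_rot: [-3.13, -0.018, -1.837]
contact_force: [-0.2, -0.7, 0.8]
grip_width: 11.8
finger_force: 0.0
```

>>> {"fn": "arm_command", "kwargs": {"gripper": [12, 12, 12, 12, 12], "dp": [[0, 0, 0], [0, 0, 0], [0, 0, 0], [0, 0, 0], [0, 0, 0]], "twist": [0, 0, 0, 0, 0]}}

```text
time: 83.6
tool_pos: [621.1, 322.8, 142.3]
tcp_rot: [-3.13, -0.018, -1.837]
contact_force: [-0.1, -0.3, -0.9]
grip_width: 11.7
finger_force: 0.0
```

>>> {"fn": "arm_command", "kwargs": {"gripper": [12, 12, 12, 12, 12], "dp": [[0, 0, 0], [0, 0, 0], [0, 0, 0], [0, 0, 0], [0, 0, 0]], "twist": [0, 0, 0, 0, 0]}}

```text
time: 84.22
tool_pos: [621.1, 322.8, 142.3]
tcp_rot: [-3.13, -0.018, -1.837]
contact_force: [0.8, -0.1, 0.4]
grip_width: 11.8
finger_force: 0.0
```

>>> {"fn": "arm_command", "kwargs": {"gripper": [12, 12, 12, 12, 12], "dp": [[0, 0, 0], [0, 0, 0], [0, 0, 0], [0, 0, 0], [0, 0, 0]], "twist": [0, 0, 0, 0, 0]}}

```text
time: 84.85
tool_pos: [621.1, 322.8, 142.3]
tcp_rot: [-3.13, -0.018, -1.837]
contact_force: [-0.5, -0.1, 0.4]
grip_width: 12.3
finger_force: 0.0
```

>>> {"fn": "arm_command", "kwargs": {"gripper": [12, 12, 12, 12, 12], "dp": [[0, 0, 0], [0, 0, 0], [0, 0, 0], [0, 0, 0], [0, 0, 0]], "twist": [0, 0, 0, 0, 0]}}

```text
time: 85.48
tool_pos: [621.1, 322.8, 142.2]
tcp_rot: [-3.13, -0.018, -1.837]
contact_force: [-0.3, -0.1, -0.2]
grip_width: 12.0
finger_force: 0.0
```

```bash
python3 - <<'E'
from h import *
where(); move(*clamp(0,358),81,1.308+np.pi)
s=capture('scene'); S=cam('scene')
for b in blobs(s,'red',(370,320,440,375),10): print(cv2.boundingRect(b))
cv2.imwrite('pics/s9.png',cv2.resize(s[210:390,300:480],None,fx=3,fy=3)[:,:,::-1])
E
```

```text
clamp xy 0.4 358.8 z 142.2
at [621.1 322.8 142.2] yaw -1.837 dp units [-0.01  0.04  2.45] twist units (if down) -0.04
(395, 342, 14, 11)
```

>>> {"fn": "arm_command", "kwargs": {"gripper": [12, 12, 12, 12, 12], "dp": [[0, 0, 0.9], [0, 0, 0.9], [0, 0, 0.5], [0, 0, 0.3], [0, 0, 0.2]], "twist": [0, 0, 0, 0, 0]}}

```text
time: 86.15
tool_pos: [622.2, 322.1, 73.2]
tcp_rot: [-3.128, -0.016, -1.836]
contact_force: [0.1, 1.7, 2.9]
grip_width: 12.5
finger_force: 1.4
```

>>> {"fn": "arm_command", "kwargs": {"gripper": [12, 12, 12, 12, 12], "dp": [[0, 0, 0.2], [0, 0, 0.15], [0, 0, 0.1], [0, 0, 0.1], [0, 0, 0]], "twist": [0, 0, 0, 0, 0]}}

```text
time: 86.78
tool_pos: [622.1, 321.8, 58.8]
tcp_rot: [-3.129, -0.017, -1.837]
contact_force: [2.1, 4.3, 3.2]
grip_width: 12.3
finger_force: 2.6
```

```bash
python3 - <<'E'
from h import *
where()
s=capture('scene')
cv2.imwrite('pics/s10.png',cv2.resize(s[210:390,300:480],None,fx=3,fy=3)[:,:,::-1])
E
```

```text
clamp xy 1.7 358.1 z 58.8
```

View pics/s10.png

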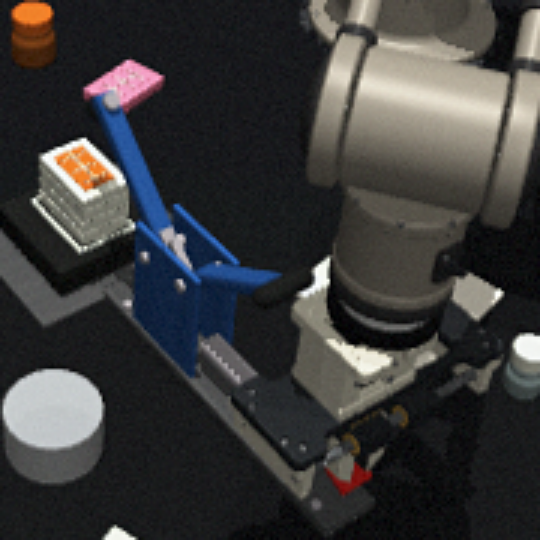

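It sprang free. I lift off, move outward and then aside towards the robot.

>>> {"fn": "arm_command", "kwargs": {"gripper": [12, 12, 12, 12, 12], "dp": [[-0.3, 0, -0.5], [-0.8, 0, -0.7], [0, 0.8, -0.7], [0, 1, -0.7], [0, 1, -0.7]], "twist": [0, 0, 0, 0, 0]}}

```text
time: 87.45
tool_pos: [559.8, 367.3, 140.1]
tcp_rot: [-3.13, -0.02, -1.837]
contact_force: [0.5, -0.2, -0.2]
grip_width: 12.0
finger_force: 0.0
```

>>> {"fn": "arm_command", "kwargs": {"gripper": [85, 85, 85, 85, 85], "dp": [[0, 1, -0.7], [0, 1, -1], [0, 0, -1], [0, 0, 0], [0, 0, 0]], "twist": [0, 0, 0, 0, 0]}}

```text
time: 88.08
tool_pos: [511.9, 381.6, 205.3]
tcp_rot: [-3.131, -0.02, -1.837]
contact_force: [0.1, -0.6, -0.8]
grip_width: 57.4
finger_force: 0.0
```

```bash
python3 - <<'E'
from h import *
where()
s=capture('scene')
cv2.imwrite('pics/s11.png',cv2.resize(s[190:390,290:490],None,fx=2.5,fy=2.5)[:,:,::-1])
t=top(93.5,'orange',(290,210,345,275))
b=blobs(s,'orange',(300,230,350,290),10)[0]; print(rect(cam('scene'),b,93.5))
move(*clamp(-105,0),210,1.308+np.pi)
E
```

```text
clamp xy -120.4 387.3 z 205.3
(array([530.5291  , -23.156992], dtype=float32), np.float32(51.818607), np.float32(29.68451), np.float32(1.2935907))
at [511.8 381.6 204.9] yaw -1.837 dp units [15.49 -0.67  0.12] twist units (if down) -0.04
```

View pics/s11.png

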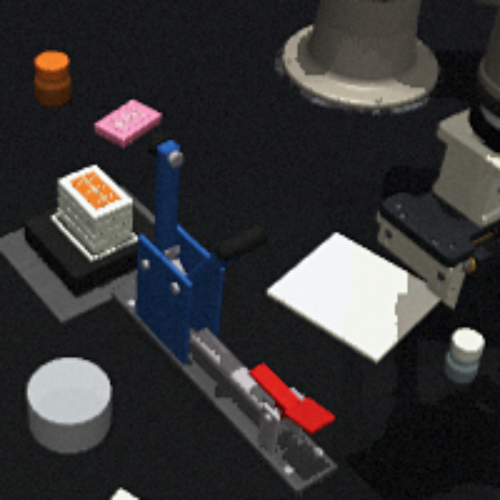

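The clamp is open and the pile is intact. I return to the bed for the restack, keeping the yaw.

>>> {"fn": "arm_command", "kwargs": {"gripper": [85, 85, 85, 85, 85], "dp": [[1, 0, 0], [1, 0, 0], [1, 0, 0], [1, 0, 0], [1, 0, 0]], "twist": [0, 0, 0, 0, 0]}}

```text
time: 88.8
tool_pos: [478.8, 260.4, 207.7]
tcp_rot: [-3.131, -0.02, -1.837]
contact_force: [0.6, 0.1, 0.0]
grip_width: 84.7
finger_force: 0.0
```

>>> {"fn": "arm_command", "kwargs": {"gripper": [85, 85, 85, 85, 85], "dp": [[1, 0, 0], [1, 0, 0], [1, 0, 0], [1, 0, 0], [1, 0, 0]], "twist": [0, 0, 0, 0, 0]}}

```text
time: 89.42
tool_pos: [445.8, 140.0, 210.2]
tcp_rot: [-3.131, -0.019, -1.837]
contact_force: [-0.9, 0.1, 0.4]
grip_width: 84.9
finger_force: 0.0
```

>>> {"fn": "arm_command", "kwargs": {"gripper": [85, 85, 85, 85, 85], "dp": [[1, 0, 0], [1, 0, 0], [1, 0, 0], [1, 0, 0], [1, 0, 0]], "twist": [0, 0, 0, 0, 0]}}

```text
time: 90.05
tool_pos: [412.9, 19.5, 212.6]
tcp_rot: [-3.131, -0.019, -1.837]
contact_force: [1.0, 0.3, 0.4]
grip_width: 84.8
finger_force: 0.0
```

>>> {"fn": "arm_command", "kwargs": {"gripper": [85, 85, 85, 85, 85], "dp": [[0.5, -0.9, 0.4], [0, -1, 0.4], [0, -1, 0.4], [0, -1, 0.4], [0, -0.95, 0.4]], "twist": [0, 0, 0, 0, 0]}}

```text
time: 90.68
tool_pos: [527.9, -25.0, 163.7]
tcp_rot: [-3.132, -0.019, -1.837]
contact_force: [-0.3, 0.1, -0.6]
grip_width: 85.2
finger_force: 0.0
```

```bash
python3 - <<'E'
from h import *
where()
o,im,C=plates(93.5,cols=('orange',))
move(527,-22.8,84.5,1.308+np.pi)
print(get_obs()['joint_positions'].round(2))
E
```

```text
clamp xy 0.8 -1.2 z 163.7
orange px [317, 247] xy [529.3 -22.8] sides 53.6 28.0 ang 1.308
at [529.9 -25.8 162.5] yaw -1.838 dp units [-0.14  0.18  3.12] twist units (if down) -0.05
[-0.18  0.41  1.61 -0.02  1.11 -3.05]
```

>>> {"fn": "arm_command", "kwargs": {"gripper": [85, 85, 85, 85, 85], "dp": [[-0.1, 0.16, 1], [0, 0, 1], [0, 0, 0.8], [0, 0, 0.3], [0, 0, 0]], "twist": [0, 0, 0, 0, 0]}}

```text
time: 91.35
tool_pos: [524.5, -22.6, 87.2]
tcp_rot: [-3.131, -0.019, -1.837]
contact_force: [-0.3, 0.2, 0.9]
grip_width: 84.9
finger_force: 0.0
```

>>> {"fn": "arm_command", "kwargs": {"gripper": [85, 40, 40, 40, 40], "dp": [[0, 0, 0.03], [0, 0, 0], [0, 0, 0], [0, 0, 0], [0, 0, 0]], "twist": [0, 0, 0, 0, 0]}}

```text
time: 91.98
tool_pos: [525.2, -22.7, 87.0]
tcp_rot: [-3.129, -0.018, -1.837]
contact_force: [-1.2, -0.5, 1.3]
grip_width: 49.5
finger_force: 18.7
```

>>> {"fn": "arm_command", "kwargs": {"gripper": [40, 40, 40, 40, 40], "dp": [[0, 0, 0], [0, 0, 0], [0, 0, -0.3], [0, 0, -0.8], [0, 0, -1]], "twist": [0, 0, 0, 0, 0]}}

```text
time: 92.6
tool_pos: [524.1, -21.4, 139.7]
tcp_rot: [-3.131, -0.019, -1.837]
contact_force: [0.3, -0.2, 0.0]
grip_width: 49.6
finger_force: 30.0
```

>>> {"fn": "arm_command", "kwargs": {"gripper": [40, 40, 40, 40, 40], "dp": [[0, 1, -0.3], [0, 1, 0], [0, 1, 0], [0, 1, 0], [-1, 0.45, 0]], "twist": [0, 0, 0, 0, 0]}}

```text
time: 93.22
tool_pos: [422.4, 31.8, 145.4]
tcp_rot: [-3.13, -0.019, -1.839]
contact_force: [-0.0, -0.4, -0.6]
grip_width: 49.2
finger_force: 30.0
```

>>> {"fn": "arm_command", "kwargs": {"gripper": [40, 40, 40, 40, 40], "dp": [[-1, 0.45, 0], [-1, 0.45, 0], [-1, 0.45, 0], [-1, 0.45, 0], [-1, 0.45, 0]], "twist": [0, 0, 0, 0, 0]}}

```text
time: 93.85
tool_pos: [402.1, 168.2, 142.4]
tcp_rot: [-3.129, -0.018, -1.837]
contact_force: [-0.1, -0.5, -0.6]
grip_width: 49.8
finger_force: 30.0
```

>>> {"fn": "arm_command", "kwargs": {"gripper": [40, 40, 40, 40, 40], "dp": [[-1, 0.45, 0.3], [-1, 0.45, 0.5], [-0.5, 0.2, 0.8], [0, 0, 0.8], [0, 0, 0]], "twist": [0, 0, 0, 0, 0]}}

```text
time: 94.48
tool_pos: [391.6, 233.3, 79.8]
tcp_rot: [-3.132, -0.02, -1.836]
contact_force: [-0.5, 0.0, -0.3]
grip_width: 49.4
finger_force: 30.0
```

```bash
python3 - <<'E'
from h import *
move(393.7,233,13.5,1.308+np.pi)
o,im,C=plates(79.5,cols=('orange',))
E
```

```text
at [391.6 233.3  79.8] yaw -1.836 dp units [-0.06 -0.06  2.65] twist units (if down) -0.03
orange px [318, 281] xy [390.4 230.1] sides 41.1 33.2 ang 1.306
orange px [295, 388] xy [418.9 287.7] sides 84.2 4.6 ang -0.258
```

>>> {"fn": "arm_command", "kwargs": {"gripper": [40, 40, 40, 40, 40], "dp": [[-0.06, -0.06, 0.9], [0, 0, 0.8], [0, 0, 0.5], [0, 0, 0.2], [0, 0, 0]], "twist": [0, 0, 0, 0, 0]}}

```text
time: 95.15
tool_pos: [395.1, 233.4, 20.9]
tcp_rot: [-3.129, -0.018, -1.837]
contact_force: [-0.3, -0.0, 0.3]
grip_width: 49.5
finger_force: 30.0
```

>>> {"fn": "arm_command", "kwargs": {"gripper": [40, 40, 40, 40, 40], "dp": [[0, 0, 0.07], [0, 0, 0.06], [0, 0, 0.04], [0, 0, 0], [0, 0, 0]], "twist": [0, 0, 0, 0, 0]}}

```text
time: 95.78
tool_pos: [394.9, 233.3, 16.4]
tcp_rot: [-3.13, -0.018, -1.837]
contact_force: [-0.2, -0.2, -0.4]
grip_width: 49.2
finger_force: 30.0
```

>>> {"fn": "arm_command", "kwargs": {"gripper": [40, 40, 40, 40, 40], "dp": [[0, 0, 0.05], [0, 0, 0.03], [0, 0, 0], [0, 0, 0], [0, 0, 0]], "twist": [0, 0, 0, 0, 0]}}

```text
time: 96.4
tool_pos: [395.0, 233.3, 15.6]
tcp_rot: [-3.129, -0.018, -1.837]
contact_force: [-4.4, -1.7, 16.3]
grip_width: 49.6
finger_force: 30.1
```

>>> {"fn": "arm_command", "kwargs": {"gripper": [85, 85, 85, 85, 85], "dp": [[0, 0, -0.02], [0, 0, 0], [0, 0, 0], [0, 0, -0.3], [0, 0, -0.8]], "twist": [0, 0, 0, 0, 0]}}

```text
time: 97.02
tool_pos: [394.1, 233.6, 42.2]
tcp_rot: [-3.131, -0.02, -1.837]
contact_force: [-0.4, 0.0, 0.1]
grip_width: 84.8
finger_force: 0.0
```

>>> {"fn": "arm_command", "kwargs": {"gripper": [85, 85, 85, 85, 85], "dp": [[0, 0, -1], [0, 0, -1], [0, 0, -1], [0.5, -0.2, -0.7], [1, -0.45, 0]], "twist": [0, 0, 0, 0, 0]}}

```text
time: 97.65
tool_pos: [400.7, 195.7, 137.5]
tcp_rot: [-3.127, -0.016, -1.835]
contact_force: [0.2, -0.1, -0.7]
grip_width: 85.2
finger_force: 0.0
```

>>> {"fn": "arm_command", "kwargs": {"gripper": [85, 85, 85, 85, 85], "dp": [[1, -0.45, 0], [1, -0.45, 0], [1, -0.45, 0], [1, -0.45, 0], [1, -0.45, 0]], "twist": [0, 0, 0, 0, 0]}}

```text
time: 98.28
tool_pos: [421.4, 59.1, 139.1]
tcp_rot: [-3.129, -0.018, -1.837]
contact_force: [0.2, 0.6, 0.5]
grip_width: 85.0
finger_force: 0.0
```

>>> {"fn": "arm_command", "kwargs": {"gripper": [85, 85, 85, 85, 85], "dp": [[1, -0.45, 0], [1, -0.45, 0], [0, -1, 0], [0, -1, 0], [0, -1, 0]], "twist": [0, 0, 0, 0, 0]}}

```text
time: 98.9
tool_pos: [503.0, -14.2, 141.2]
tcp_rot: [-3.129, -0.018, -1.837]
contact_force: [0.8, -0.2, 0.2]
grip_width: 85.0
finger_force: 0.0
```

>>> {"fn": "arm_command", "kwargs": {"gripper": [85, 85, 85, 85, 85], "dp": [[0, -1, 0], [0, 0, 0], [0, 0, 0], [0, 0, 0], [0, 0, 0]], "twist": [0, 0, 0, 0, 0]}}

```text
time: 99.52
tool_pos: [526.0, -20.2, 141.3]
tcp_rot: [-3.13, -0.018, -1.836]
contact_force: [-0.6, 0.4, 0.3]
grip_width: 84.7
finger_force: 0.0
```

```bash
python3 - <<'E'
from h import *
o,im,C=plates(79.5,cols=('blue',))
move(527.5,-22.8,71,1.308+np.pi)
t=top(22,'orange',(180,270,245,335)); T=cam('top')
s=capture('scene'); b=blobs(s,'orange',(400,270,470,340),10)
if b: print(rect(cam('scene'),b[0],22))
E
```

```text
blue px [315, 245] xy [527.3 -22.4] sides 54.3 31.3 ang 1.309
blue px [292, 368] xy [569.2  65. ] sides 28.1 9.8 ang 1.290
at [526.1 -20.3 141.3] yaw -1.837 dp units [ 0.03 -0.05  2.81] twist units (if down) -0.03
top orange (array([395.34454, 239.4508 ], dtype=float32), np.float32(35.282852), np.float32(24.469612), np.float32(1.3152431))
(array([396.25073, 233.48804], dtype=float32), np.float32(51.101303), np.float32(30.533705), np.float32(1.3067046))
```

Orange is centred on the tile. Now blue.

>>> {"fn": "arm_command", "kwargs": {"gripper": [85, 85, 85, 85, 85], "dp": [[0.03, -0.05, 1], [0, 0, 1], [0, 0, 0.6], [0, 0, 0.18], [0, 0, 0]], "twist": [0, 0, 0, 0, 0]}}

```text
time: 100.3
tool_pos: [528.2, -23.0, 71.8]
tcp_rot: [-3.129, -0.018, -1.837]
contact_force: [-0.3, 0.2, -0.0]
grip_width: 84.9
finger_force: 0.0
```

>>> {"fn": "arm_command", "kwargs": {"gripper": [40, 40, 40, 40, 40], "dp": [[0, 0, 0], [0, 0, 0], [0, 0, 0], [0, 0, 0], [0, 0, 0]], "twist": [0, 0, 0, 0, 0]}}

```text
time: 100.92
tool_pos: [527.9, -22.9, 71.7]
tcp_rot: [-3.129, -0.018, -1.837]
contact_force: [-0.7, 0.4, 1.9]
grip_width: 49.5
finger_force: 30.0
```

>>> {"fn": "arm_command", "kwargs": {"gripper": [40, 40, 40, 40, 40], "dp": [[0, 0, 0], [0, 0, 0], [0, 0, -0.3], [0, 0, -1], [0, 0, -1]], "twist": [0, 0, 0, 0, 0]}}

```text
time: 101.55
tool_pos: [527.3, -21.7, 129.7]
tcp_rot: [-3.13, -0.018, -1.837]
contact_force: [-0.7, -0.7, -1.4]
grip_width: 49.7
finger_force: 30.0
```

>>> {"fn": "arm_command", "kwargs": {"gripper": [40, 40, 40, 40, 40], "dp": [[0, 1, -0.5], [0, 1, 0], [0, 1, 0], [0, 1, 0], [-1, 0.45, 0]], "twist": [0, 0, 0, 0, 0]}}

```text
time: 102.18
tool_pos: [425.3, 31.6, 140.1]
tcp_rot: [-3.13, -0.019, -1.839]
contact_force: [1.0, 0.5, -1.9]
grip_width: 49.7
finger_force: 30.0
```

>>> {"fn": "arm_command", "kwargs": {"gripper": [40, 40, 40, 40, 40], "dp": [[-1, 0.45, 0], [-1, 0.45, 0], [-1, 0.45, 0], [-1, 0.45, 0], [-1, 0.45, 0]], "twist": [0, 0, 0, 0, 0]}}

```text
time: 102.8
tool_pos: [405.0, 168.1, 137.1]
tcp_rot: [-3.129, -0.018, -1.837]
contact_force: [-0.5, 0.7, -2.1]
grip_width: 49.7
finger_force: 30.0
```

>>> {"fn": "arm_command", "kwargs": {"gripper": [40, 40, 40, 40, 40], "dp": [[-1, 0.45, 0.2], [-1, 0.45, 0.3], [-0.5, 0.2, 0.5], [0, 0, 0.8], [0, 0, 0]], "twist": [0, 0, 0, 0, 0]}}

```text
time: 103.42
tool_pos: [394.4, 233.1, 89.0]
tcp_rot: [-3.132, -0.021, -1.837]
contact_force: [0.3, 0.2, -0.4]
grip_width: 49.5
finger_force: 30.0
```

```bash
python3 - <<'E'
from h import *
move(394.5,233,29,1.308+np.pi)
E
```

```text
at [394.4 233.1  89. ] yaw -1.837 dp units [-0.05  0.02  2.4 ] twist units (if down) -0.03
```

>>> {"fn": "arm_command", "kwargs": {"gripper": [40, 40, 40, 40, 40], "dp": [[-0.05, 0.02, 0.9], [0, 0, 0.8], [0, 0, 0.4], [0, 0, 0.2], [0, 0, 0]], "twist": [0, 0, 0, 0, 0]}}

```text
time: 104.05
tool_pos: [395.9, 233.9, 33.1]
tcp_rot: [-3.129, -0.018, -1.837]
contact_force: [0.4, 0.0, -0.1]
grip_width: 49.6
finger_force: 30.0
```

>>> {"fn": "arm_command", "kwargs": {"gripper": [40, 40, 40, 40, 40], "dp": [[0, 0, 0.05], [0, 0, 0.05], [0, 0, 0.03], [0, 0, 0], [0, 0, 0]], "twist": [0, 0, 0, 0, 0]}}

```text
time: 104.68
tool_pos: [395.7, 233.8, 29.6]
tcp_rot: [-3.13, -0.018, -1.837]
contact_force: [0.2, 0.5, -0.6]
grip_width: 49.4
finger_force: 30.0
```

```bash
python3 - <<'E'
from h import *
t=top(65.5,'green',(290,210,345,275))
E
```

```text
top green (array([526.60376 , -22.914848], dtype=float32), np.float32(51.8543), np.float32(29.376265), np.float32(1.3131849))
```

>>> {"fn": "arm_command", "kwargs": {"gripper": [40, 40, 40, 40, 40], "dp": [[0, 0, 0.04], [0, 0, 0.04], [0, 0, 0], [0, 0, 0], [0, 0, 0]], "twist": [0, 0, 0, 0, 0]}}

```text
time: 105.35
tool_pos: [395.7, 233.8, 28.4]
tcp_rot: [-3.129, -0.018, -1.837]
contact_force: [-2.1, -0.7, 10.4]
grip_width: 49.8
finger_force: 30.0
```

>>> {"fn": "arm_command", "kwargs": {"gripper": [85, 85, 85, 85, 85], "dp": [[0, 0, -0.02], [0, 0, 0], [0, 0, 0], [0, 0, -0.3], [0, 0, -0.8]], "twist": [0, 0, 0, 0, 0]}}

```text
time: 105.98
tool_pos: [394.9, 234.1, 55.5]
tcp_rot: [-3.131, -0.02, -1.837]
contact_force: [0.1, 0.3, -0.2]
grip_width: 84.5
finger_force: 0.0
```

>>> {"fn": "arm_command", "kwargs": {"gripper": [85, 85, 85, 85, 85], "dp": [[0, 0, -1], [0, 0, -1], [0, 0, -1], [0.5, -0.2, 0], [1, -0.45, 0]], "twist": [0, 0, 0, 0, 0]}}

```text
time: 106.6
tool_pos: [400.4, 194.9, 131.0]
tcp_rot: [-3.13, -0.019, -1.835]
contact_force: [0.5, -0.4, -0.9]
grip_width: 85.0
finger_force: 0.0
```

>>> {"fn": "arm_command", "kwargs": {"gripper": [85, 85, 85, 85, 85], "dp": [[1, -0.45, 0], [1, -0.45, 0], [1, -0.45, 0], [1, -0.45, 0], [1, -0.45, 0]], "twist": [0, 0, 0, 0, 0]}}

```text
time: 107.22
tool_pos: [421.5, 58.6, 133.5]
tcp_rot: [-3.131, -0.019, -1.837]
contact_force: [-0.1, 0.8, 0.1]
grip_width: 84.9
finger_force: 0.0
```

>>> {"fn": "arm_command", "kwargs": {"gripper": [85, 85, 85, 85, 85], "dp": [[1, -0.45, 0], [1, -0.45, 0], [0, -1, 0], [0, -1, 0], [0, -1, 0]], "twist": [0, 0, 0, 0, 0]}}

```text
time: 107.85
tool_pos: [503.0, -14.7, 135.4]
tcp_rot: [-3.132, -0.019, -1.837]
contact_force: [-0.2, -0.6, 0.1]
grip_width: 84.9
finger_force: 0.0
```

>>> {"fn": "arm_command", "kwargs": {"gripper": [85, 85, 85, 85, 85], "dp": [[0, -1, 0], [0, 0, 0], [0, 0, 0], [0, 0, 0], [0, 0, 0]], "twist": [0, 0, 0, 0, 0]}}

```text
time: 108.48
tool_pos: [526.8, -20.1, 136.9]
tcp_rot: [-3.13, -0.018, -1.836]
contact_force: [-0.7, 0.5, 0.7]
grip_width: 85.2
finger_force: 0.0
```

```bash
python3 - <<'E'
from h import *
o,im,C=plates(65.5,cols=('green',))
move(527.5,-22.8,57.5,1.308+np.pi)
s=capture('scene'); b=blobs(s,'blue',(400,260,470,340),10)
if b: print(rect(cam('scene'),b[0],36))
E
```

```text
green px [316, 240] xy [527.5 -23. ] sides 53.9 31.3 ang 1.307
at [527.  -20.1 136.9] yaw -1.836 dp units [ 0.04 -0.01  3.18] twist units (if down) -0.03
(array([396.6765 , 233.31041], dtype=float32), np.float32(51.53516), np.float32(30.493036), np.float32(1.3176953))
```

>>> {"fn": "arm_command", "kwargs": {"gripper": [85, 85, 85, 85, 85], "dp": [[0.04, -0.01, 1], [0, 0, 1], [0, 0, 0.9], [0, 0, 0.26], [0, 0, 0]], "twist": [0, 0, 0, 0, 0]}}

```text
time: 109.2
tool_pos: [527.9, -22.9, 58.0]
tcp_rot: [-3.13, -0.018, -1.837]
contact_force: [0.0, 0.0, 0.3]
grip_width: 85.1
finger_force: 0.0
```

>>> {"fn": "arm_command", "kwargs": {"gripper": [40, 40, 40, 40, 40], "dp": [[0, 0, 0], [0, 0, 0], [0, 0, 0], [0, 0, 0], [0, 0, 0]], "twist": [0, 0, 0, 0, 0]}}

```text
time: 109.82
tool_pos: [527.9, -22.9, 58.1]
tcp_rot: [-3.129, -0.018, -1.837]
contact_force: [-0.8, -0.1, 1.9]
grip_width: 49.3
finger_force: 30.0
```

>>> {"fn": "arm_command", "kwargs": {"gripper": [40, 40, 40, 40, 40], "dp": [[0, 0, 0], [0, 0, 0], [0, 0, -0.4], [0, 0, -1], [0, 0, -1]], "twist": [0, 0, 0, 0, 0]}}

```text
time: 110.45
tool_pos: [527.2, -21.6, 118.6]
tcp_rot: [-3.13, -0.018, -1.837]
contact_force: [0.4, -0.7, -1.1]
grip_width: 49.4
finger_force: 30.0
```

>>> {"fn": "arm_command", "kwargs": {"gripper": [40, 40, 40, 40, 40], "dp": [[0, 1, -0.8], [0, 1, 0], [0, 1, 0], [0, 1, 0], [-1, 0.45, 0]], "twist": [0, 0, 0, 0, 0]}}

```text
time: 111.08
tool_pos: [425.2, 31.9, 136.4]
tcp_rot: [-3.13, -0.019, -1.839]
contact_force: [0.8, 0.6, -0.7]
grip_width: 49.7
finger_force: 30.0
```

>>> {"fn": "arm_command", "kwargs": {"gripper": [40, 40, 40, 40, 40], "dp": [[-1, 0.45, 0], [-1, 0.45, 0], [-1, 0.45, 0], [-1, 0.45, 0], [-1, 0.45, 0]], "twist": [0, 0, 0, 0, 0]}}

```text
time: 111.7
tool_pos: [404.9, 168.3, 133.4]
tcp_rot: [-3.129, -0.018, -1.837]
contact_force: [1.0, 0.3, -1.8]
grip_width: 49.6
finger_force: 30.0
```

>>> {"fn": "arm_command", "kwargs": {"gripper": [40, 40, 40, 40, 40], "dp": [[-1, 0.45, 0.2], [-1, 0.45, 0.3], [-0.5, 0.2, 0.5], [0, 0, 0.4], [0, 0, 0]], "twist": [0, 0, 0, 0, 0]}}

```text
time: 112.32
tool_pos: [394.7, 233.3, 95.7]
tcp_rot: [-3.131, -0.02, -1.837]
contact_force: [0.3, 0.7, 0.7]
grip_width: 49.7
finger_force: 30.0
```

```bash
python3 - <<'E'
from h import *
move(394.8,233.2,43,1.308+np.pi)
top(51.5,'yellow',(290,210,345,275))
E
```

```text
at [394.7 233.3  95.7] yaw -1.837 dp units [-0.04  0.02  2.11] twist units (if down) -0.04
top yellow (array([527.15656 , -23.377373], dtype=float32), np.float32(51.858303), np.float32(29.1625), np.float32(1.3143274))
```

>>> {"fn": "arm_command", "kwargs": {"gripper": [40, 40, 40, 40, 40], "dp": [[-0.04, 0.02, 0.9], [0, 0, 0.7], [0, 0, 0.3], [0, 0, 0.08], [0, 0, 0]], "twist": [0, 0, 0, 0, 0]}}

```text
time: 113.0
tool_pos: [395.7, 234.3, 47.5]
tcp_rot: [-3.129, -0.018, -1.837]
contact_force: [0.4, -0.3, -0.6]
grip_width: 49.7
finger_force: 30.0
```

>>> {"fn": "arm_command", "kwargs": {"gripper": [40, 40, 40, 40, 40], "dp": [[0, 0, 0.05], [0, 0, 0.05], [0, 0, 0.02], [0, 0, 0], [0, 0, 0]], "twist": [0, 0, 0, 0, 0]}}

```text
time: 113.62
tool_pos: [395.4, 234.2, 44.1]
tcp_rot: [-3.13, -0.018, -1.837]
contact_force: [-1.2, -0.5, -1.8]
grip_width: 49.9
finger_force: 30.0
```

>>> {"fn": "arm_command", "kwargs": {"gripper": [40, 40, 40, 40, 40], "dp": [[0, 0, 0.04], [0, 0, 0.04], [0, 0, 0], [0, 0, 0], [0, 0, 0]], "twist": [0, 0, 0, 0, 0]}}

```text
time: 114.25
tool_pos: [395.4, 234.2, 42.7]
tcp_rot: [-3.129, -0.018, -1.837]
contact_force: [-2.3, -0.9, 8.2]
grip_width: 49.5
finger_force: 30.0
```

>>> {"fn": "arm_command", "kwargs": {"gripper": [85, 85, 85, 85, 85], "dp": [[0, 0, -0.02], [0, 0, 0], [0, 0, 0], [0, 0, -0.3], [0, 0, -0.8]], "twist": [0, 0, 0, 0, 0]}}

```text
time: 114.88
tool_pos: [394.6, 234.5, 70.1]
tcp_rot: [-3.131, -0.02, -1.837]
contact_force: [0.1, 0.8, -0.5]
grip_width: 84.5
finger_force: 0.0
```

>>> {"fn": "arm_command", "kwargs": {"gripper": [85, 85, 85, 85, 85], "dp": [[0, 0, -1], [0, 0, -1], [0, 0, -0.5], [0.5, -0.2, 0], [1, -0.45, 0]], "twist": [0, 0, 0, 0, 0]}}

```text
time: 115.5
tool_pos: [400.0, 194.8, 132.6]
tcp_rot: [-3.131, -0.019, -1.835]
contact_force: [0.1, -0.7, -0.4]
grip_width: 84.9
finger_force: 0.0
```

>>> {"fn": "arm_command", "kwargs": {"gripper": [85, 85, 85, 85, 85], "dp": [[1, -0.45, 0], [1, -0.45, 0], [1, -0.45, 0], [1, -0.45, 0], [1, -0.45, 0]], "twist": [0, 0, 0, 0, 0]}}

```text
time: 116.12
tool_pos: [421.2, 58.6, 135.4]
tcp_rot: [-3.132, -0.019, -1.837]
contact_force: [0.8, -0.0, 0.7]
grip_width: 84.8
finger_force: 0.0
```

>>> {"fn": "arm_command", "kwargs": {"gripper": [85, 85, 85, 85, 85], "dp": [[1, -0.45, 0], [1, -0.45, 0], [0, -1, 0], [0, -1, 0], [0, -1, 0]], "twist": [0, 0, 0, 0, 0]}}

```text
time: 116.75
tool_pos: [502.7, -14.7, 137.3]
tcp_rot: [-3.132, -0.019, -1.837]
contact_force: [-0.2, -0.3, 0.4]
grip_width: 84.9
finger_force: 0.0
```

>>> {"fn": "arm_command", "kwargs": {"gripper": [85, 85, 85, 85, 85], "dp": [[0, -1, 0], [0, 0, 0], [0, 0, 0], [0, 0, 0], [0, 0, 0]], "twist": [0, 0, 0, 0, 0]}}

```text
time: 117.38
tool_pos: [526.6, -20.0, 138.9]
tcp_rot: [-3.13, -0.018, -1.836]
contact_force: [-0.5, 0.5, 0.1]
grip_width: 85.0
finger_force: 0.0
```

```bash
python3 - <<'E'
from h import *
o,im,C=plates(51.5,cols=('yellow',))
move(527.5,-22.8,44,1.308+np.pi)
s=capture('scene'); b=blobs(s,'green',(400,250,470,340),10)
if b: print(rect(cam('scene'),b[0],50))
E
```

```text
yellow px [316, 234] xy [528. -23.] sides 54.1 31.0 ang 1.297
at [526.7 -20.  138.9] yaw -1.836 dp units [ 0.03 -0.01  3.8 ] twist units (if down) -0.03
(array([396.16534, 233.04962], dtype=float32), np.float32(50.617195), np.float32(30.371595), np.float32(1.2943817))
```

>>> {"fn": "arm_command", "kwargs": {"gripper": [85, 85, 85, 85, 85], "dp": [[0.03, -0.01, 1], [0, 0, 1], [0, 0, 1], [0, 0, 0.6], [0, 0, 0.2]], "twist": [0, 0, 0, 0, 0]}}

```text
time: 118.1
tool_pos: [527.4, -22.8, 43.2]
tcp_rot: [-3.131, -0.018, -1.837]
contact_force: [0.2, -0.7, 0.0]
grip_width: 85.2
finger_force: 0.0
```

>>> {"fn": "arm_command", "kwargs": {"gripper": [85, 40, 40, 40, 40], "dp": [[0, 0, 0], [0, 0, 0], [0, 0, 0], [0, 0, 0], [0, 0, 0]], "twist": [0, 0, 0, 0, 0]}}

```text
time: 118.72
tool_pos: [527.8, -22.9, 44.0]
tcp_rot: [-3.129, -0.018, -1.837]
contact_force: [-1.1, 1.0, 2.3]
grip_width: 49.5
finger_force: 20.7
```

>>> {"fn": "arm_command", "kwargs": {"gripper": [40, 40, 40, 40, 40], "dp": [[0, 0, 0], [0, 0, 0], [0, 0, -0.4], [0, 0, -1], [0, 0, -1]], "twist": [0, 0, 0, 0, 0]}}

```text
time: 119.35
tool_pos: [527.2, -21.6, 104.8]
tcp_rot: [-3.13, -0.018, -1.837]
contact_force: [1.2, -0.3, -0.1]
grip_width: 49.3
finger_force: 30.0
```

>>> {"fn": "arm_command", "kwargs": {"gripper": [40, 40, 40, 40, 40], "dp": [[0, 1, -1], [0, 1, -0.4], [0, 1, 0], [0, 1, 0], [-1, 0.45, 0]], "twist": [0, 0, 0, 0, 0]}}

```text
time: 119.98
tool_pos: [425.1, 32.2, 137.6]
tcp_rot: [-3.13, -0.019, -1.839]
contact_force: [0.9, -0.0, 0.4]
grip_width: 49.3
finger_force: 30.0
```

>>> {"fn": "arm_command", "kwargs": {"gripper": [40, 40, 40, 40, 40], "dp": [[-1, 0.45, 0], [-1, 0.45, 0], [-1, 0.45, 0], [-1, 0.45, 0], [-1, 0.45, 0]], "twist": [0, 0, 0, 0, 0]}}

```text
time: 120.6
tool_pos: [404.7, 168.7, 134.5]
tcp_rot: [-3.129, -0.018, -1.837]
contact_force: [-0.9, 0.3, -0.9]
grip_width: 50.0
finger_force: 30.0
```

>>> {"fn": "arm_command", "kwargs": {"gripper": [40, 40, 40, 40, 40], "dp": [[-1, 0.45, 0], [-1, 0.45, 0.2], [-0.5, 0.2, 0.3], [0, 0, 0.4], [0, 0, 0]], "twist": [0, 0, 0, 0, 0]}}

```text
time: 121.22
tool_pos: [394.4, 233.9, 109.2]
tcp_rot: [-3.131, -0.02, -1.837]
contact_force: [0.4, 0.4, -0.5]
grip_width: 49.6
finger_force: 30.0
```

```bash
python3 - <<'E'
from h import *
move(394.8,233.2,57,1.308+np.pi)
E
```

```text
at [394.4 233.9 109.2] yaw -1.837 dp units [-0.02 -0.    2.09] twist units (if down) -0.04
```

>>> {"fn": "arm_command", "kwargs": {"gripper": [40, 40, 40, 40, 40], "dp": [[-0.02, 0, 0.9], [0, 0, 0.7], [0, 0, 0.3], [0, 0, 0.1], [0, 0, 0]], "twist": [0, 0, 0, 0, 0]}}

```text
time: 121.85
tool_pos: [395.7, 234.1, 60.4]
tcp_rot: [-3.129, -0.018, -1.837]
contact_force: [0.4, 0.3, -1.1]
grip_width: 49.4
finger_force: 30.0
```

>>> {"fn": "arm_command", "kwargs": {"gripper": [40, 40, 40, 40, 40], "dp": [[0, 0, 0.05], [0, 0, 0.05], [0, 0, 0.03], [0, 0, 0], [0, 0, 0]], "twist": [0, 0, 0, 0, 0]}}

```text
time: 122.48
tool_pos: [395.4, 234.2, 56.8]
tcp_rot: [-3.13, -0.018, -1.837]
contact_force: [0.2, 0.3, -1.1]
grip_width: 49.4
finger_force: 30.0
```

>>> {"fn": "arm_command", "kwargs": {"gripper": [40, 40, 40, 40, 40], "dp": [[0, 0, 0.03], [0, 0, 0.03], [0, 0, 0], [0, 0, 0], [0, 0, 0]], "twist": [0, 0, 0, 0, 0]}}

```text
time: 123.1
tool_pos: [395.5, 234.2, 56.6]
tcp_rot: [-3.129, -0.018, -1.837]
contact_force: [-3.8, -2.4, 14.8]
grip_width: 49.4
finger_force: 30.1
```

Contact. I release, rise well clear, and check the stack and the clamp.

>>> {"fn": "arm_command", "kwargs": {"gripper": [85, 85, 85, 85, 85], "dp": [[0, 0, -0.02], [0, 0, 0], [0, 0, 0], [0, 0, -0.3], [0, 0, -0.8]], "twist": [0, 0, 0, 0, 0]}}

```text
time: 123.72
tool_pos: [394.7, 234.5, 83.2]
tcp_rot: [-3.131, -0.02, -1.837]
contact_force: [1.1, 0.8, 0.4]
grip_width: 84.7
finger_force: 0.0
```

>>> {"fn": "arm_command", "kwargs": {"gripper": [85, 85, 85, 85, 85], "dp": [[0, 0, -1], [0, 0, -1], [0, 0, -1], [1, 0, -0.5], [1, 0, 0]], "twist": [0, 0, 0, 0, 0]}}

```text
time: 124.35
tool_pos: [381.9, 188.1, 173.1]
tcp_rot: [-3.127, -0.017, -1.836]
contact_force: [0.4, 0.1, 0.1]
grip_width: 85.3
finger_force: 0.0
```

>>> {"fn": "arm_command", "kwargs": {"gripper": [85, 85, 85, 85, 85], "dp": [[1, 0, 0], [1, 0, 0], [1, 0, 0], [0, 0, 0], [0, 0, 0]], "twist": [0, 0, 0, 0, 0]}}

```text
time: 124.98
tool_pos: [362.2, 116.3, 173.4]
tcp_rot: [-3.129, -0.018, -1.837]
contact_force: [0.2, 0.1, 0.2]
grip_width: 85.0
finger_force: 0.0
```

```bash
python3 - <<'E'
from h import *
t=top(64,'yellow',(170,240,260,345)); T=cam('top'); s=capture('scene'); S=cam('scene')
b=blobs(s,'yellow',(390,240,480,340),10)[0]; print('scene yellow',rect(S,b,64))
u=blobs(t,'yellow',(170,240,260,345),10)[0]; print('tri',tri(T,cv2.minAreaRect(u)[0],S,cv2.minAreaRect(b)[0]))
w=blobs(t,'white',(170,250,260,345),500)[0]; print('white',rect(T,w,8))
# handle grip where it was when open? blue pixels of handle vs first picture
s0=cv2.cvtColor(cv2.imread('pics/scene0.png'),4)
r=(335,240,395,340)
A,Bm=[mask(i,'blue')[r[1]:r[3],r[0]:r[2]]>0 for i in (s0,s)]; print('blue overlap',(A&Bm).sum(),A.sum(),Bm.sum())
for n,c,roi in (('jar','orange',(300,205,325,235)),):
    print([cv2.boundingRect(x) for i in (s0,s) for x in blobs(i,c,roi,10)])
d=cv2.absdiff(s0,s).max(2)
for n,q in dict(beaker=(215,198,245,235),bottle=(235,262,265,318),vial=(465,318,488,345),dishes=(298,333,337,372)).items():
    x0,y0,x1,y1=q; print(n,'changed frac',(d[y0:y1,x0:x1]>50).mean().round(3))
E
```

```text
scene yellow (array([395.92963, 232.45692], dtype=float32), np.float32(52.03466), np.float32(31.161255), np.float32(1.3041846))Traceback (most recent call last):
  File "<stdin>", line 4, in <module>
IndexError: list index out of range
```

```bash
python3 - <<'E'
from h import *
s=capture('scene'); s0=cv2.cvtColor(cv2.imread('pics/scene0.png'),4)
r=(335,240,395,340)
A,Bm=[mask(i,'blue')[r[1]:r[3],r[0]:r[2]]>0 for i in (s0,s)]; print('blue overlap',(A&Bm).sum(),A.sum(),Bm.sum())
d=cv2.absdiff(s0,s).max(2)
for n,q in dict(beaker=(215,198,245,235),bottle=(235,262,265,318),vial=(465,318,488,345),dishes=(298,333,337,372),jar=(300,205,322,235)).items():
    x0,y0,x1,y1=q; print(n,(d[y0:y1,x0:x1]>50).mean().round(3))
print(get_obs()['contact_force'].round(1)); print(close_job())
E
```

```text
blue overlap 891 1071 1065
beaker 0.0
bottle 0.025
vial 0.0
dishes 0.0
jar 0.003
[-0.2  0.3  1.4]
the job is handed in; nothing more can be done
None
```

I handed the job in at about 125 s. All four plates were piled on the bed, clamped hands-off for over 6 s and released with the red lever. They are now restacked in the middle of the tile with the clamp open, and the cameras show no bystander moved. `close_job()` returned no verdict, so I can't confirm the run was judged a pass.

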